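Check in the mending parcels

TASK

Lay every parcel flat on the sloping acrylic stand, label up, and let go of them. Then pick up the barcode scanner and scan the parcels in the order red, yellow, green, blue tape (some may be missing): point its window squarely at the middle of the label from about 10 cm away and hold it still for two seconds. Finally put the scanner back level on its raised rest, leaving all the parcels on the stand and everything else on the desk alone.

Things in the scene. Friction and masses are not known exactly. Their poses are not given: they have to be found in the camera images.
- parcel_red: loose cardboard parcel 96 (x) x 46 (y) x 34 (z) mm, about 0.14 kg, with red tape round both ends and a white barcode label (54 x 34 mm) in the middle of its top; may be absent; origin: centre of its underside, z out of the top, x along its length
- label_red (a point): centre of the barcode label of the red-taped parcel, on its top face, 34 mm above its origin; axes as the parcel's
- parcel_yellow: loose cardboard parcel 96 (x) x 46 (y) x 34 (z) mm, about 0.14 kg, with yellow tape round both ends and a white barcode label (54 x 34 mm) in the middle of its top; may be absent; origin: centre of its underside, z out of the top, x along its length
- label_yellow (a point): centre of the barcode label of the yellow-taped parcel, on its top face, 34 mm above its origin; axes as the parcel's
- parcel_green: loose cardboard parcel 96 (x) x 46 (y) x 34 (z) mm, about 0.14 kg, with green tape round both ends and a white barcode label (54 x 34 mm) in the middle of its top; may be absent; origin: centre of its underside, z out of the top, x along its length
- label_green (a point): centre of the barcode label of the green-taped parcel, on its top face, 34 mm above its origin; axes as the parcel's
- parcel_blue: loose cardboard parcel 96 (x) x 46 (y) x 34 (z) mm, about 0.14 kg, with blue tape round both ends and a white barcode label (54 x 34 mm) in the middle of its top; may be absent; origin: centre of its underside, z out of the top, x along its length
- label_blue (a point): centre of the barcode label of the blue-taped parcel, on its top face, 34 mm above its origin; axes as the parcel's
- slope: fixed sloping shelf of the clear acrylic stand with blue edges: 130 (x) x 400 (y) x 6 mm, tilted 0.45 rad (26 deg), low edge towards the robot. Origin: centre of its upper surface, 52 mm above the desk; z square out of the surface, x up the slope, y along the stand. Friction and the lip hold parcels on it. Place and yaw vary
- slope_lip (a point): middle of the top of the clear lip along the slope's low edge, at x = -62, z = 16 mm of the slope's frame. The lip and the cheeks at both ends are 6 mm thick and rise 16 mm above the surface; inner faces at x = -59 mm and y = +-194 mm
- scanner: barcode scanner, 0.22 kg: grey head 54 (x) x 50 (y) x 52 (z) mm, red window in its underside; yellow handle 32 mm wide (y) runs back along -x, from x = -27 to -151 mm, z = 22 to 50 mm. Origin: centre of the window; the beam leaves it along -z and is always on (no trigger). Balance point near x = -67 mm. At the start it lies level on its rest, beam straight down
- scanner_grip (a point): point inside the scanner's handle to grip it, at x = -70, y = 0, z = 36 mm of the scanner's frame (14 mm above the handle's underside); pinch the handle across its 32 mm width, from above
- rest_top (a point): centre of the top of the fixed scanner rest: a narrow rubber bar 60 (x) x 24 (y) x 10 mm on a post over a black foot 110 x 70 mm; this point is 75 mm above the desk. The handle lies lengthways on the bar, scanner_grip over this point, the head beyond the bar's end. Place and yaw vary; z up, x along the bar towards the head
- mug: steel mug with a closed black hinged lid, 78 mm across, 95 mm tall, standing on the coaster; origin: centre of its underside; bystander, leave alone
- coaster: square wooden coaster 95 x 95 x 8 mm under the mug; origin: centre of its underside; bystander, leave alone
- stapler: blue plastic stapler 130 x 34 x 46 mm, long along its x; origin: centre of its underside; bystander, leave alone
- tape: orange roll of tape lying flat, 90 mm across, 45 mm tall; origin: centre of its underside; bystander, leave alone
- spray: white spray bottle with a blue cap, 64 mm across, 170 mm tall; origin: centre of its underside; bystander, leave alone
- tin: copper-coloured round button tin with a brass lid, 94 mm across, 64 mm tall; origin: centre of its underside; bystander, leave alone

How it is judged:
By the outcome, as a careful person would: the job done as asked, in the order asked, and still so for the second after the job is handed in, with the robot touching nothing.
Of parcel_red, parcel_yellow, parcel_green, parcel_blue only 3 to 4 are there at a start; the rules pass over those that are not, and their reading is None.
At some moment in a run one of parcel_red, parcel_yellow, parcel_green, parcel_blue may be knocked a few centimetres aside while the robot is not near it.
It also fails if it takes over 210 s, if anything falls off the work surface, if the arm or the gripper's body presses on something with over 40 N, if the wrist force passes 120 N, or if a joint passes its speed limit or range.

ROBOT

A 6-joint arm with a two-finger parallel gripper is mounted at the origin on the work surface. World frame = base frame: x ahead of the robot, y to its left, z up, the work surface at z = 0. Lengths are in m, angles in rad, forces in N, time in s.
With the tool pointing down it reaches from about 0.375 to 0.9 m from the base axis. Payload 3.1 kg.
Tool frame: the origin (TCP) lies between the finger pads; the fingertips stand 8 mm ahead of it and the grasp point (between the pads) lies 11 mm behind it; z points along the fingers, y is the line along which they close (so a half turn about z gives the same grasp; the last joint's range is limited). The gripper opens to 85 mm and grips with 20 to 120 N. Pads are 22 mm wide; open, the fingers measure 114 mm over their backs; the gripper's body (76 mm by 85 mm) begins 54 mm behind the grasp point. The pads swing forward as they close: fully open they stand 13 mm farther back than shut.
Start: joints at [-1.522, 0.527, 1.433, -0, 1.181, -0.178], TCP at [0.141, -0.609, 0.239] pointing down, gripper open.
Joint ranges: [-3.08, 3.08], [-0.75, 2.2], [0.22, 2.44], [-1.43, 4.57], [0, 2.65], [-2.85, 2.85]. Speed limits (rad/s): [2.79, 2.79, 3.14, 3.14, 3.14, 3.14].

INTERFACE

Orientations are given as a rotation vector (axis times angle).
In Python, from rig import arm gives the robot as it stands. The module is installed in compiled form; this text tells all that it offers.
- The arm moves only by the tool play_rows, never from a script. Its argument "targets" is a list that holds one entry, the list of rows, each a list of 7 numbers: the finger opening in mm, from 0 to 85.4, then the shift along the tool's x, y, z each as a share of 3 cm, from -1 to 1, then the turn, a rotation vector about the tool's x, y, z each as a share of 5 degrees, from -1 to 1. A call has 1 to 20 rows; each row shifts and turns the commanded pose from where the row before left it, along the tool's axes as they then stand; what a row does not reach is not made up. A row lasts 1/8 s, in which the tool goes at most 62.5 mm and 10.7 degrees, less where a joint would pass 70% of its speed; a pose out of reach is approached as far as the arm can. A call with a number of a shift or a turn outside -1 to 1 is refused whole. A call with a gripper value outside its range is refused whole. The fingers move at their own pace and stop on an object; "grip_force" is the grip in N (left out, the last holds). Time passes only in rows, so rows that do not move let the fingers close. It gives the time, the measured TCP pose, the force, the opening and the grip force at its end, in the units of the state.
- arm.sense(): the state, without advancing time (a new reading comes with each control period).
- arm.capture(name): name is "scene" or "top" or "wrist"; returns a dict with "pixels" (420x560x3 uint8, red, green, blue), "z_map" (420x560 float32, m along the optical axis (not along the pixel's ray), 0 where there is no reading), "fov_y" (degrees; the focal length in pixels is half the picture's height over the tangent of half this angle, whatever the lens; pixels are square), "cx", "cy" (the principal point, pixels), "cam_to_world" (4x4, takes a point from camera to world coordinates). Camera axes: x right, y down, z forward; pixel columns grow to the right and rows downward; lengths in m; the calibration is good to about 2 mm. The wrist camera is an equidistant fisheye: a pixel r from the principal point sees the ray r / f radians off the axis. A picture is of the moment at which its call begins.
- arm.close_job(): hands the job in; it is judged then, once.
The state is a dict: "time_s": time; "joint_positions": joint angles; "joint_velocities": joint speeds; "effort": joint torques, N m; "tool_pos": TCP position; "eef_rot": TCP orientation; "force": force on the tool from outside, world axes, zero at the start; "wrist_torque": the same for the moment, N m; "finger_gap": finger opening in m; "grip_force": force on a finger pad.
Only numpy, scipy, OpenCV 4.12 (cv2) and the standard library are available. Lean on these libraries where they do the work, as an engineer would, in place of code of your own. Each camera call takes 0.05 s, during which the arm holds its last target. There are 200 camera calls.

## Working session

There is one attempt and no reset: what is moved stays moved. The work goes in short steps, Python scripts to look and compute and a tool call to move; the robot and the scene stay as the last step left them, time stands still between calls to the robot, and variables do not carry over. Pictures are saved under pics/ and viewed, at most 14 in all, crops included, and the job is handed in when it is done.

Besides the shell and the picture viewer there is one more tool, called after "Request:" by a JSON object that holds its "method" and its "body", one argument or row to a line. play_rows: Moves the arm, as the interface text tells. Its arguments: {"type":"object","properties":{"targets":{"type":"array"},"grip_force":{"type":"number"}},"required":["targets"]}

```bash
mkdir -p pics; ls
python3 - <<'E'
from rig import arm
import cv2,numpy as np
print(arm.sense())
for n in ("scene","top"):
    c=arm.capture(n); np.savez('c_'+n,**c)
    cv2.imwrite(f'pics/{n}0.png',c['pixels'][:,:,::-1]); print(n,c['fov_y'],c['cx'],c['cy'],c['cam_to_world'].round(3).tolist(), (c['z_map']>0).mean())
E
```

```text
pics
{'time_s': 0.0, 'joint_positions': array([-1.52145298e+00,  5.28477765e-01,  1.43392293e+00, -8.84711331e-07,
        1.18142723e+00, -1.78487750e-01]), 'joint_velocities': array([-0.00038463, -0.00126671,  0.00071191, -0.00048939, -0.00103277,
        0.00055365]), 'effort': array([-8.87959095e-05, -4.42352629e+01, -1.78026223e+01, -3.99508299e-04,
        8.49931355e-03,  1.63200781e-05]), 'tool_pos': array([ 0.14116568, -0.60811179,  0.23831994]), 'eef_rot': array([-3.11901458e+00, -3.56849702e-01, -2.25123410e-04]), 'force': array([ 0.41116538, -0.24017888, -0.92758258]), 'wrist_torque': array([-0.00610986, -0.03578361,  0.01784018]), 'grip_force': 0.0, 'finger_gap': 0.08523175658022533}
scene 52.35891089483185 275.62777965802536 210.34990682077023 [[0.642, 0.459, -0.614, 1.288], [0.767, -0.394, 0.507, -0.657], [-0.009, -0.796, -0.605, 0.78], [0.0, 0.0, 0.0, 1.0]] 0.9959353741496598
top 44.59510704499834 270.8583079102717 213.64435087875486 [[-0.027, -0.985, 0.168, 0.32], [-1.0, 0.026, -0.01, -0.072], [0.005, -0.168, -0.986, 1.605], [0.0, 0.0, 0.0, 1.0]] 0.9960544217687075
```

View pics/top0.png

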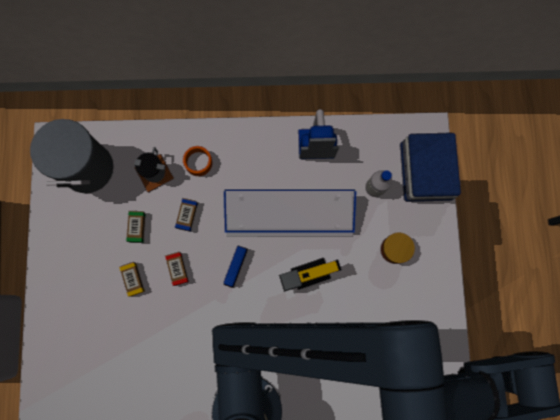

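View pics/scene0.png

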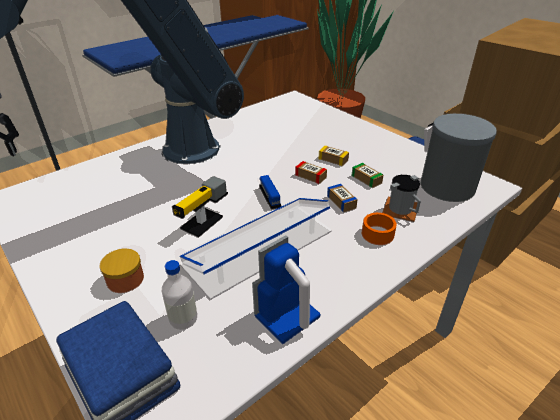

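The top view shows four parcels, label up: green at (136,227), blue (187,215), yellow (131,279) and red (177,269). The stand is at (290,212), and the scanner on its rest is at about (312,273) with its head to the left. The scene view agrees.

```bash
cat > h.py <<'E'
import numpy as np, cv2
from scipy.spatial.transform import Rotation as R
def load(n): return dict(np.load(n))
def foc(c): return 210/np.tan(np.radians(c['fov_y'])/2)
def rays(c,uv,fish=False):
    uv=np.atleast_2d(uv).astype(float); d=(uv-[float(c['cx']),float(c['cy'])])/foc(c)
    if fish:
        r=np.linalg.norm(d,axis=1,keepdims=True)+1e-12
        v=np.hstack([d/r*np.sin(r),np.cos(r)])
    else: v=np.hstack([d,np.ones((len(d),1))])
    M=c['cam_to_world']; return M[:3,3], v@M[:3,:3].T
def plane(c,uv,z,fish=False):
    o,v=rays(c,uv,fish); return o+v*((z-o[2])/v[:,2])[:,None]
def tri(c1,p1,c2,p2,f1=False,f2=False):
    o1,v1=rays(c1,p1,f1);o2,v2=rays(c2,p2,f2);v1=v1[0]/np.linalg.norm(v1);v2=v2[0]/np.linalg.norm(v2)
    s=np.linalg.lstsq(np.c_[v1,-v2],o2-o1,rcond=None)[0]
    a,b=o1+s[0]*v1,o2+s[1]*v2; return (a+b)/2,np.linalg.norm(a-b)
def cloud(c,fish=False):
    H,W=c['z_map'].shape; u,v=np.meshgrid(np.arange(W),np.arange(H)); uv=np.c_[u.ravel(),v.ravel()]
    o,d=rays(c,uv,fish); zc=d@c['cam_to_world'][:3,2]
    return (o+d/zc[:,None]*c['z_map'].ravel()[:,None]).reshape(H,W,3)
def rect(p): # xy points -> centre, long-axis angle, size
    (cx,cy),(w,h),a=cv2.minAreaRect((p*1000).astype(np.float32))
    if w<h: w,h,a=h,w,a+90
    return np.array([cx,cy])/1000,(np.radians(a)+np.pi/2)%np.pi-np.pi/2,(w,h)
E
python3 - <<'E'
from h import *
for n in ('top','scene'):
    c=load(f'c_{n}.npz'); P=cloud(c); hsv=cv2.cvtColor(c['pixels'],cv2.COLOR_RGB2HSV)
    z=P[...,2]
    print(n,'desk z',np.median(z[np.abs(z)<.03]))
    m=((z>.026)&(z<.05)&(P[...,0]>.2)&(P[...,0]<.9)&(P[...,1]>.1)&(P[...,1]<.75)).astype(np.uint8)
    k,l,s,ce=cv2.connectedComponentsWithStats(m)
    for i in range(1,k):
        if s[i,4]<60: continue
        p=P[l==i]; h=hsv[(l==i)&(hsv[...,1]>120)][:,0]
        ct,a,sz=rect(p[:,:2]); print(ce[i].round(),s[i,4],ct.round(4),round(a,3),np.round(sz,1),np.median(p[:,2]).round(4),np.bincount(h//10,minlength=18).tolist())
    b=cv2.inRange(hsv,(105,120,60),(130,255,255)); k,l,s,ce=cv2.connectedComponentsWithStats(b)
    for i in range(1,k):
        if s[i,4]>40: print('blue',ce[i].round(),s[i].tolist(),P[l==i].mean(0).round(3))
    y=cv2.inRange(hsv,(20,120,80),(35,255,255)); k,l,s,ce=cv2.connectedComponentsWithStats(y)
    for i in range(1,k):
        if s[i,4]>40: print('yel',ce[i].round(),s[i].tolist(),np.median(P[l==i],0).round(3),rect(P[l==i][:,:2]))
c=load('c_top.npz')
cv2.imwrite('pics/topz.png',cv2.resize(c['pixels'][170:310,210:410,::-1],None,fx=4,fy=4,interpolation=cv2.INTER_CUBIC))
c=load('c_scene.npz')
cv2.imwrite('pics/scz.png',cv2.resize(c['pixels'][150:310,170:340,::-1],None,fx=3.7,fy=3.7,interpolation=cv2.INTER_CUBIC))
E
```

```text
top desk z 0.0007432222439904823
[196. 159.] 292 [0.767  0.1441] 0.003 [90.  86.9] 0.0432 [53, 202, 0, 0, 0, 0, 0, 0, 0, 0, 0, 0, 0, 0, 0, 0, 0, 0]
[100. 177.] 154 [0.726  0.4564] -0.653 [160.6  61.5] 0.039 [0, 0, 0, 0, 0, 0, 0, 0, 0, 0, 0, 0, 0, 0, 0, 0, 0, 0]
[185. 214.] 459 [0.5951 0.1792] -0.257 [95.5 48.7] 0.035 [0, 33, 0, 0, 0, 0, 0, 0, 0, 0, 3, 91, 0, 0, 0, 0, 0, 0]
[134. 226.] 476 [0.5611 0.3372] -0.074 [96.2 49.5] 0.035 [0, 48, 11, 4, 15, 19, 82, 0, 0, 0, 0, 0, 0, 0, 0, 0, 0, 0]
[175. 268.] 486 [0.4278 0.2089] 0.255 [96.5 47.1] 0.0349 [135, 54, 0, 0, 0, 0, 0, 0, 0, 0, 0, 0, 0, 0, 0, 0, 0, 0]
[130. 279.] 501 [0.3994 0.3467] 0.308 [97.3 48.7] 0.0351 [0, 65, 138, 0, 0, 0, 0, 0, 0, 0, 0, 0, 0, 0, 0, 0, 0, 0]
blue [315. 134.] [299, 126, 34, 21, 427] [ 0.805 -0.221  0.15 ]
blue [436. 168.] [413, 135, 46, 59, 1759] [ 0.703 -0.589  0.107]
blue [386. 175.] [382, 171, 9, 9, 69] [ 0.664 -0.416  0.19 ]
blue [294. 221.] [224, 192, 132, 41, 263] [ 0.559 -0.158  0.059]
blue [189. 202.] [182, 199, 14, 6, 45] [0.633 0.169 0.035]
blue [182. 227.] [175, 224, 15, 6, 52] [0.549 0.184 0.066]
blue
[... 2370 characters left out ...]
] [ 0.821 -0.562  0.021]
yel [322. 152.] [319, 146, 9, 14, 50] [0.363 0.313 0.031] (array([0.34646588, 0.35072119]), np.float64(-0.9576808506338188), (101.14065551757812, 22.70610809326172))
yel [342. 158.] [339, 151, 10, 15, 60] [0.44  0.337 0.032] (array([ 0.8478587 , -0.14452161]), np.float64(-0.882587098165609), (1351.3045654296875, 28.37630271911621))
yel [195. 199.] [176, 186, 36, 29, 455] [ 0.412 -0.222  0.101] (array([ 0.74834705, -0.411271  ]), np.float64(-0.510169253169356), (1182.157958984375, 97.48607635498047))
yel [120. 263.] [100, 249, 40, 30, 925] [ 0.478 -0.474  0.063] (array([ 0.85888269, -0.5385155 ]), np.float64(-0.1691826345694638), (885.931396484375, 89.82818603515625))
```

View pics/topz.png

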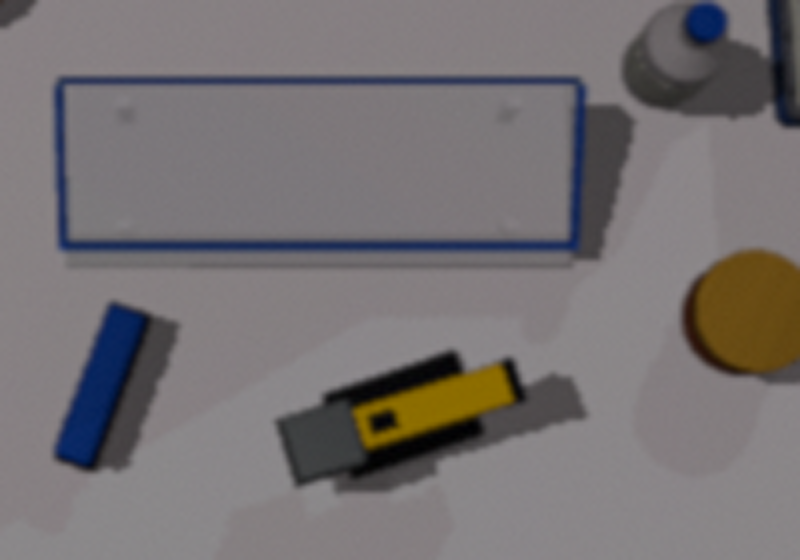

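View pics/scz.png

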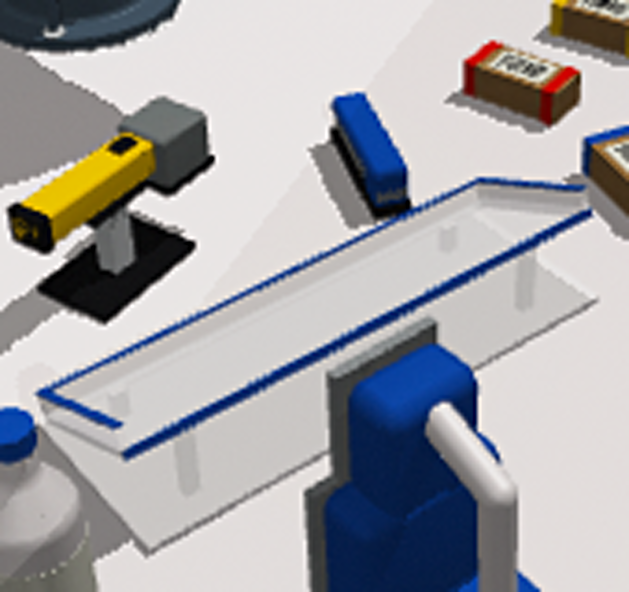

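The crops show the stand's lip corners: top view (225.7,231.5) and (354,231.5), scene view (299.7,199) and (181.4,256). The high edge runs from (225,190) to (355.5,190.5) in the top view. The scanner's head is at +y and its handle is yellow.

Run:
```python
from h import *
t,s=load('c_top.npz'),load('c_scene.npz')
for n,a,b in [('lip+y',(225.7,231.3),(299.7,198.9)),('lip-y',(354,231.3),(181.4,256.2)),('hi+y',(225.2,190),(329.5,207)),('hi-y',(355.4,190.5),(203.8,273))]:
    print(n,[x.round(4) for x in tri(t,a,s,b)])
# lip & high edge lines per view onto planes
for n,c in (('top',t),('scene',s)):
    hsv=cv2.cvtColor(c['pixels'],cv2.COLOR_RGB2HSV); b=cv2.inRange(hsv,(105,100,40),(130,255,255))
    v,u=np.nonzero(b)
    for nm,z in (('lip',.0394),('hi',.0800)):
        p=plane(c,np.c_[u,v],z); x0=.505 if nm=='lip' else .622
        x0g=(p[:,1]<.02)&(p[:,1]>-.34)&(abs(p[:,0]-x0)<.03); q=p[x0g]
        for _ in range(5):
            f=np.polyfit(q[:,1],q[:,0],1); r=q[:,0]-np.polyval(f,q[:,1]); q=q[abs(r)<max(.004,2*r.std())]
        ys=p[(abs(p[:,0]-np.polyval(f,p[:,1]))<.004)&(p[:,1]>-.4)&(p[:,1]<.12)][:,1]
        print(n,nm,'slope',f[0].round(4),'x at y=-.158',np.polyval(f,-.158).round(4),len(q),ys.min(),ys.max())
# scanner
for n,c in (('top',t),('scene',s)):
    P=cloud(c); hsv=cv2.cvtColor(c['pixels'],cv2.COLOR_RGB2HSV)
    g=(P[...,0]>.3)&(P[...,0]<.5)&(P[...,1]>-.33)&(P[...,1]<-.05)
    m=g&(P[...,2]>.094)&(P[...,2]<.2); ct,a,sz=rect(P[m][:,:2]); print(n,'all',ct.round(4),a,sz,np.percentile(P[m][:,2],[10,50,90]).round(4))
    y=m&(hsv[...,1]>120); ct,a,sz=rect(P[y][:,:2]); print('handle',ct.round(4),a,sz,np.median(P[y][:,2]))
    h=m&~cv2.dilate(y.astype(np.uint8),np.ones((3,3))).astype(bool)&(P[...,1]>-.18); ct,a,sz=rect(P[h][:,:2]); print('head',ct.round(4),a,sz,np.median(P[h][:,2]))
    f=g&(P[...,2]<.02)&(P[...,2]>.003)&(hsv[...,2]<60); ct,a,sz=rect(P[f][:,:2]); print('foot',ct.round(4),a,sz)
```

```text
lip+y [array([0.5366, 0.0547, 0.0373]), np.float64(0.0028)]
lip-y [array([ 0.526 , -0.3406,  0.0386]), np.float64(0.0041)]
hi+y [array([0.6585, 0.0517, 0.0776]), np.float64(0.0037)]
hi-y [array([ 0.6466, -0.3455,  0.0756]), np.float64(0.0038)]
top lip slope 0.0271 x at y=-.158 0.5294 200 -0.3423175451251614 0.05553204568626258
top hi slope 0.0261 x at y=-.158 0.6513 69 -0.345062860972702 0.05377400916218533
scene lip slope -0.0945 x at y=-.158 0.5196 219 -0.3907053901238069 0.003712174153340353
scene hi slope 0.0131 x at y=-.158 0.6512 92 -0.3455454739056967 0.05327200213985728
top all [ 0.3977 -0.1967] -1.2796206409860051 (177.9488983154297, 49.356956481933594) [0.0995 0.1042 0.1084]
handle [ 0.4038 -0.2203] -1.2945925331602677 (119.43170166015625, 32.046875) 0.1035017076640834
head [ 0.3798 -0.1364] -1.3029544761537095 (51.359771728515625, 49.65215301513672) 0.10519277327120602
foot [ 0.3997 -0.2029] -1.2804409611807772 (114.1963882446289, 69.25090789794922)
scene all [ 0.3964 -0.2006] -1.3419432210914968 (177.81222534179688, 51.665523529052734) [0.0976 0.1027 0.1053]
handle [ 0.406  -0.2238] -1.29140030183013 (127.95069122314453, 33.80830383300781) 0.10194873549012484
head [ 0.3821 -0.1399] -1.322756210701912 (52.31156921386719, 52.1860466003418) 0.10406542287434467
foot [ 0.4036 -0.2067] -1.302854357941479 (112.08519744873047, 74.23213958740234)
```

```bash
cat >> h.py <<'E'
C=np.array([.594,-.145,.052]); YAW=-.0268
SR=(R.from_euler('z',YAW)*R.from_euler('y',-.45)).as_matrix()   # slope axes in world
def slope(x,y,z): return C+SR@np.array([x,y,z])/1000
def down(psi): return R.from_euler('z',psi)*R.from_euler('x',np.pi)
def sloped(psi): return R.from_matrix(SR)*R.from_euler('z',psi)*R.from_euler('x',np.pi)
def plan(arm,wps):
    """wps: (pos or None, Rotation or None, opening mm, still rows, max mm per row)"""
    s=arm.sense(); p=s['tool_pos'].copy(); q=R.from_rotvec(s['eef_rot']); rows=[]
    for pos,rot,op,still,mm in wps:
        pos=p if pos is None else np.array(pos); rot=q if rot is None else rot
        d=np.linalg.norm(pos-p); w=(q.inv()*rot).magnitude()
        n=max(int(np.ceil(d/(mm/1000)-.02)),int(np.ceil(w/np.radians(4.9)-.02)))
        for i in range(n):
            sh=np.round(q.inv().apply((pos-p)/(n-i))/.03,2)
            dr=np.round((q.inv()*rot).as_rotvec()/(n-i)/np.radians(5),2)
            p=p+q.apply(sh*.03); q=q*R.from_rotvec(dr*np.radians(5)); rows.append([op,*sh,*dr])
        rows+=[[op]+[0]*6]*still
    for i in range(0,len(rows),20): print(len(rows[i:i+20]),str([[float(f'{x:g}') if x%1 else int(x) for x in r] for r in rows[i:i+20]]).replace(' ',''))
    print('end',p.round(4),q.as_rotvec().round(3))
E
python3 - <<'E'
from h import *; from rig import arm
plan(arm,[((.45,-.25,.28),None,75,0,29.5),((.595,.178,.20),down(-.245),75,1,29.5)])
E
```

```text
20 [[75,0.75,-0.55,-0.08,0,0,0],[75,0.75,-0.55,-0.08,0,0,0],[75,0.75,-0.55,-0.08,0,0,0],[75,0.75,-0.55,-0.08,0,0,0],[75,0.75,-0.55,-0.08,0,0,0],[75,0.75,-0.55,-0.08,0,0,0],[75,0.75,-0.55,-0.08,0,0,0],[75,0.75,-0.55,-0.08,0,0,0],[75,0.75,-0.55,-0.08,0,0,0],[75,0.75,-0.54,-0.08,0,0,0],[75,0.75,-0.55,-0.08,0,0,0],[75,0.75,-0.54,-0.08,0,0,0],[75,0.75,-0.55,-0.08,0,0,0],[75,0.74,-0.54,-0.08,0,0,0],[75,0.75,-0.55,-0.08,0,0,0],[75,0.74,-0.54,-0.08,0,0,0],[75,0.75,-0.55,-0.08,0,0,0],[75,0.5,-0.8,0.17,0,0,0.34],[75,0.47,-0.81,0.17,0,0,0.34],[75,0.45,-0.83,0.17,0,0,0.34]]
14 [[75,0.42,-0.84,0.17,0,0,0.34],[75,0.4,-0.85,0.17,0,0,0.34],[75,0.37,-0.87,0.17,0,0,0.34],[75,0.35,-0.88,0.17,0,0,0.34],[75,0.32,-0.88,0.17,0,0,0.34],[75,0.29,-0.89,0.17,0,0,0.34],[75,0.27,-0.9,0.17,0,0,0.34],[75,0.24,-0.91,0.17,0,0,0.34],[75,0.21,-0.92,0.16,0,0,0.34],[75,0.18,-0.92,0.17,-0.01,0,0.33],[75,0.16,-0.93,0.16,0,0,0.34],[75,0.13,-0.93,0.16,-0.01,0,0.33],[75,0.1,-0.94,0.17,0,0,0.34],[75,0,0,0,0,0,0]]
end [0.5949 0.178  0.1999] [-3.118e+00  3.840e-01  1.000e-03]
```

Request:
{"method": "play_rows", "body": {
  "targets": [
    [[75, 0.75, -0.55, -0.08, 0, 0, 0], [75, 0.75, -0.55, -0.08, 0, 0, 0], [75, 0.75, -0.55, -0.08, 0, 0, 0], [75, 0.75, -0.55, -0.08, 0, 0, 0], [75, 0.75, -0.55, -0.08, 0, 0, 0], [75, 0.75, -0.55, -0.08, 0, 0, 0], [75, 0.75, -0.55, -0.08, 0, 0, 0], [75, 0.75, -0.55, -0.08, 0, 0, 0], [75, 0.75, -0.55, -0.08, 0, 0, 0], [75, 0.75, -0.54, -0.08, 0, 0, 0], [75, 0.75, -0.55, -0.08, 0, 0, 0], [75, 0.75, -0.54, -0.08, 0, 0, 0], [75, 0.75, -0.55, -0.08, 0, 0, 0], [75, 0.74, -0.54, -0.08, 0, 0, 0], [75, 0.75, -0.55, -0.08, 0, 0, 0], [75, 0.74, -0.54, -0.08, 0, 0, 0], [75, 0.75, -0.55, -0.08, 0, 0, 0], [75, 0.5, -0.8, 0.17, 0, 0, 0.34], [75, 0.47, -0.81, 0.17, 0, 0, 0.34], [75, 0.45, -0.83, 0.17, 0, 0, 0.34]]
  ],
  "grip_force": 40
}}

```text
time_s: 2.6
tool_pos: [0.4776, -0.1682, 0.2649]
eef_rot: [3.134, 0.218, 0.0]
force: [0.2, -0.5, 0.1]
finger_gap: 0.075
grip_force: 0.0
```

Request:
{"method": "play_rows", "body": {
  "targets": [
    [[75, 0.42, -0.84, 0.17, 0, 0, 0.34], [75, 0.4, -0.85, 0.17, 0, 0, 0.34], [75, 0.37, -0.87, 0.17, 0, 0, 0.34], [75, 0.35, -0.88, 0.17, 0, 0, 0.34], [75, 0.32, -0.88, 0.17, 0, 0, 0.34], [75, 0.29, -0.89, 0.17, 0, 0, 0.34], [75, 0.27, -0.9, 0.17, 0, 0, 0.34], [75, 0.24, -0.91, 0.17, 0, 0, 0.34], [75, 0.21, -0.92, 0.16, 0, 0, 0.34], [75, 0.18, -0.92, 0.17, -0.01, 0, 0.33], [75, 0.16, -0.93, 0.16, 0, 0, 0.34], [75, 0.13, -0.93, 0.16, -0.01, 0, 0.33], [75, 0.1, -0.94, 0.17, 0, 0, 0.34], [75, 0, 0, 0, 0, 0, 0]]
  ]
}}

```text
time_s: 4.35
tool_pos: [0.5942, 0.1799, 0.199]
eef_rot: [3.117, -0.378, -0.001]
force: [-0.3, -0.2, -0.4]
finger_gap: 0.0752
grip_force: 0.0
```

```bash
cat >> h.py <<'E'
def parcels(arm,cams=('top','scene','wrist'),zmin=.024,zmax=.05):
    """fresh parcel poses on the desk by tape colour, per camera"""
    hues={'red':[(0,6),(172,180)],'yellow':[(20,35)],'green':[(40,85)],'blue':[(103,130)]}
    for n in cams:
        c=arm.capture(n); f=n=='wrist'; P=cloud(c,f); hsv=cv2.cvtColor(c['pixels'],cv2.COLOR_RGB2HSV); z=P[...,2]; np.savez('c_'+n,**c)
        m=((z>zmin)&(z<zmax)&(c['z_map']>0)&(P[...,0]>.2)&(P[...,0]<.72)&(P[...,1]>.1)&(P[...,1]<.6)).astype(np.uint8)
        k,l,s,_=cv2.connectedComponentsWithStats(m)
        for i in range(1,k):
            if s[i,4]<100: continue
            q=l==i; h=hsv[q&(hsv[...,1]>110)][:,0]
            col=max(hues,key=lambda k:sum(((h>=a)&(h<=b)).sum() for a,b in hues[k])); ct,a,sz=rect(P[q][:,:2])
            zz=np.median(P[q][:,2])
            if sz[0]<115: print(n,col,ct.round(4),round(a,3),np.round(sz),zz.round(4))
E
python3 - <<'E'
from h import *; from rig import arm
parcels(arm)
c=load('c_wrist.npz'); cv2.imwrite('pics/w1.png',c['pixels'][:,:,::-1])
plan(arm,[((.5953,.178,.016),down(-.25),75,0,29.5),(None,None,20,5,1),((.59,.15,.17),down(-.1),20,0,29),])
E
```

```text
top blue [0.579  0.1796] -0.239 [66. 40.] 0.0346
top red [0.4293 0.2019] 0.177 [98. 39.] 0.035
scene yellow [0.4    0.3413] 0.352 [100.  56.] 0.0334
scene red [0.4288 0.2061] 0.237 [99. 52.] 0.0336
scene green [0.5609 0.3352] -0.091 [102.  53.] 0.0334
scene blue [0.5945 0.1765] -0.232 [102.  48.] 0.0336
wrist red [0.708  0.2678] -1.103 [40.  7.] 0.0376
wrist red [0.6915 0.4574] -1.005 [90. 14.] 0.0375
wrist blue [0.5935 0.1784] -0.258 [97. 46.] 0.0336
wrist green [0.5637 0.3347] -0.043 [90. 48.] 0.0335
wrist red [0.4324 0.2089] 0.256 [85. 47.] 0.0337
18 [[75,0,-0.01,0.87,0,0,0.01],[75,0.01,-0.01,0.87,0,0,0.01],[75,0,-0.01,0.88,0.01,0,0.01],[75,0,0,0.87,0,0,0.01],[75,0.01,0,0.88,0.01,0,0.01],[75,0,-0.01,0.87,0,0,0.01],[75,0.01,0,0.88,0.01,0,0],[20,0,0,0,0,0,0],[20,0,0,0,0,0,0],[20,0,0,0,0,0,0],[20,0,0,0,0,0,0],[20,0,0,0,0,0,0],[20,0.01,0.16,-0.86,0,0,-0.29],[20,0.01,0.16,-0.86,0,0,-0.29],[20,0,0.16,-0.85,0,0,-0.28],[20,0,0.16,-0.86,0,0,-0.29],[20,-0.01,0.15,-0.85,0,0,-0.28],[20,-0.01,0.16,-0.86,0,0,-0.29]]
end [0.59   0.1499 0.17  ] [-3.137  0.156  0.   ]
```

View pics/w1.png

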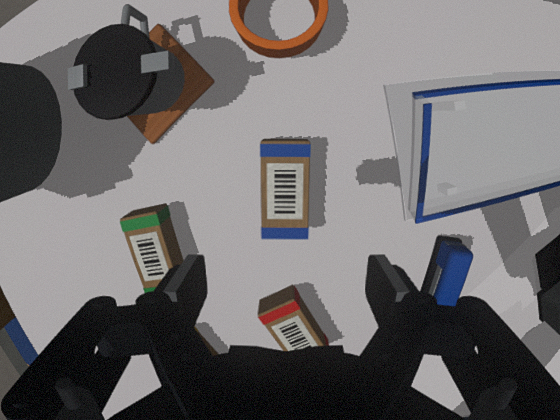

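The wrist view shows the blue parcel centred at (285,190), aligned with the fingers. It agrees with the other two views to 2 mm, so I'll pick it.

Request:
{"method": "play_rows", "body": {
  "targets": [
    [[75, 0, 0, 0.87, 0, 0, 0], [75, 0, 0, 0.87, 0, 0, 0], [75, 0, 0, 0.88, 0, 0, 0], [75, 0, 0, 0.87, 0, 0, 0], [75, 0, 0, 0.88, 0, 0, 0], [75, 0, 0, 0.87, 0, 0, 0], [75, 0, 0, 0.88, 0, 0, 0], [75, 0, 0, 0, 0, 0, 0], [20, 0, 0, 0, 0, 0, 0], [20, 0, 0, 0, 0, 0, 0], [20, 0, 0, 0, 0, 0, 0], [20, 0, 0, 0, 0, 0, 0], [20, 0, 0, -0.9, 0, 0, 0], [20, 0, 0, -0.9, 0, 0, 0], [20, 0, 0, -0.9, 0, 0, 0], [20, 0, 0, -0.9, 0, 0, 0], [20, 0, 0, -0.9, 0, 0, 0], [20, 0, 0, -0.9, 0, 0, 0], [20, 0, 0, 0, 0, 0, 0]]
  ],
  "grip_force": 40
}}

```text
time_s: 6.88
tool_pos: [0.5962, 0.1776, 0.1798]
eef_rot: [3.117, -0.384, 0.007]
force: [1.2, 0.2, -2.6]
finger_gap: 0.0453
grip_force: 43.1
```

Run:
```python
from h import *; from rig import arm
s=arm.sense(); print(s['finger_gap'],s['grip_force'])
parcels(arm,('wrist',),zmin=.1,zmax=.26)
# stand check with wrist: blue lip
c=load('c_wrist.npz');cv2.imwrite('pics/w2.png',c['pixels'][:,:,::-1])
plan(arm,[(slope(-4,138,110),sloped(0),20,1,29.5),(slope(-4,138,18),sloped(0),20,1,29),(None,None,60,3,1),(slope(-4,138,130),sloped(0),60,0,29)])
```

```text
0.04529170123667699 43.08534264564514
wrist green [0.7088 0.2816] 1.571 [69. 22.] 0.102
wrist blue [0.6001 0.1754] -1.119 [106.  93.] 0.2229
20 [[20,-0.01,0.9,0.14,0.08,0.73,-0.35],[20,-0.05,0.9,0.13,0.08,0.73,-0.35],[20,-0.09,0.9,0.12,0.08,0.73,-0.35],[20,-0.12,0.9,0.11,0.08,0.73,-0.35],[20,-0.15,0.9,0.09,0.09,0.73,-0.35],[20,-0.19,0.89,0.07,0.08,0.74,-0.35],[20,-0.22,0.88,0.05,0.09,0.73,-0.35],[20,0,0,0,0,0,0],[20,0,0,0.77,0,0,0],[20,0,0,0.77,0,0,0],[20,0,0,0.77,0,0,0],[20,0,0,0.76,0,0,0],[20,0,0,0,0,0,0],[60,0,0,0,0,0,0],[60,0,0,0,0,0,0],[60,0,0,0,0,0,0],[60,0,0,-0.93,0,0,0],[60,0,0,-0.93,0,0,0],[60,0,0,-0.94,0,0,0],[60,0,0,-0.93,0,0,0]]
end [ 0.5375 -0.0054  0.1672] [ 3.057 -0.041  0.699]
```

View pics/w2.png

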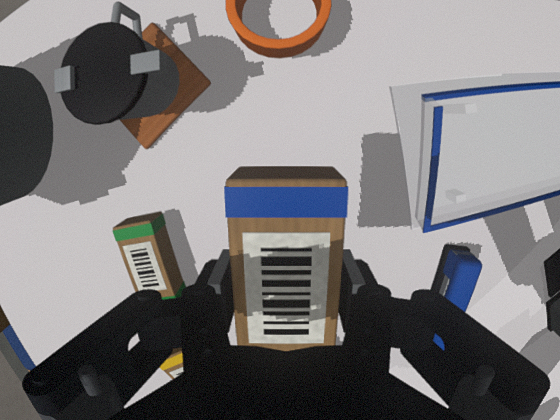

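The blue parcel is held squarely, label up, and the stand's corner is at about (427,229). I'll move to hover over the slot.

Request:
{"method": "play_rows", "body": {
  "targets": [
    [[20, -0.01, 0.9, 0.14, 0.08, 0.73, -0.35], [20, -0.05, 0.9, 0.13, 0.08, 0.73, -0.35], [20, -0.09, 0.9, 0.12, 0.08, 0.73, -0.35], [20, -0.12, 0.9, 0.11, 0.08, 0.73, -0.35], [20, -0.15, 0.9, 0.09, 0.09, 0.73, -0.35], [20, -0.19, 0.89, 0.07, 0.08, 0.74, -0.35], [20, -0.22, 0.88, 0.05, 0.09, 0.73, -0.35], [20, 0, 0, 0, 0, 0, 0]]
  ]
}}

```text
time_s: 7.92
tool_pos: [0.5469, 0.0063, 0.1482]
eef_rot: [-3.067, 0.062, -0.652]
force: [0.1, 0.9, -2.6]
finger_gap: 0.0454
grip_force: 43.0
```

Run:
```python
from h import *; from rig import arm
c=load('c_wrist.npz'); print('corner ray',plane(c,[(427,230)],.0394,True),'model',slope(-62,197,16)); print('hi corner',plane(c,[(423,96)],.08,True),slope(65,197,0))
c=arm.capture('wrist'); cv2.imwrite('pics/w3.png',c['pixels'][:,:,::-1])
plan(arm,[(slope(-4,138,18),sloped(0),20,1,29),(None,None,60,3,1),(slope(-4,138,130),sloped(0),60,0,29)])
```

```text
corner ray [[0.53370829 0.0532049  0.0394    ]] model [0.53651435 0.05361175 0.03943929]
hi corner [[0.65822508 0.05529889 0.08      ]] [0.65778701 0.05036087 0.08027276]
12 [[20,0.01,0.11,0.76,-0.02,0.08,-0.04],[20,0.01,0.11,0.76,-0.02,0.09,-0.04],[20,0,0.1,0.76,-0.02,0.08,-0.04],[20,0,0.11,0.75,-0.03,0.09,-0.04],[20,0,0,0,0,0,0],[60,0,0,0,0,0,0],[60,0,0,0,0,0,0],[60,0,0,0,0,0,0],[60,0,0,-0.93,0,0,0],[60,0,0,-0.93,0,0,0],[60,0,0,-0.94,0,0,0],[60,0,0,-0.93,0,0,0]]
end [ 0.5376 -0.0054  0.1672] [ 3.056 -0.041  0.699]
```

View pics/w3.png

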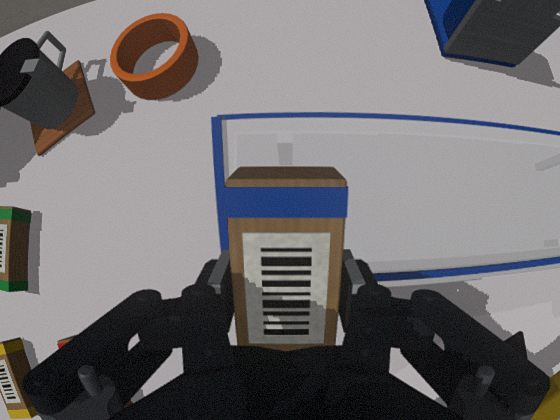

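The wrist view shows the parcel in hand over the +y end of the stand, and the stand model agrees within about 3 mm. Next I lower it.

Request:
{"method": "play_rows", "body": {
  "targets": [
    [[20, 0.01, 0.11, 0.76, -0.02, 0.08, -0.04], [20, 0.01, 0.11, 0.76, -0.02, 0.09, -0.04], [20, 0, 0.1, 0.76, -0.02, 0.08, -0.04], [20, 0, 0.11, 0.55, -0.03, 0.09, -0.04], [20, 0, 0, 0, 0, 0, 0], [20, 0, 0, 0, 0, 0, 0]]
  ]
}}

```text
time_s: 8.72
tool_pos: [0.5848, -0.0051, 0.0758]
eef_rot: [3.056, -0.035, 0.705]
force: [-0.9, 0.6, -1.3]
finger_gap: 0.0452
grip_force: 43.0
```

```bash
cat >> h.py <<'E'
def rel(arm):
    s=arm.sense(); p=SR.T@(s['tool_pos']-C)*1000; e=(R.from_matrix(SR).inv()*R.from_rotvec(s['eef_rot'])*R.from_euler('x',-np.pi)).as_rotvec()
    print('slope-frame TCP',p.round(1),'rot err',e.round(3),'F',(SR.T@s['force']).round(1),s['finger_gap'].round(4))
E
python3 - <<'E'
from h import *; from rig import arm
rel(arm)
plan(arm,[(slope(-4,138,18),sloped(0),20,1,29)])
E
```

```text
Traceback (most recent call last):
  File "h.py", line 60, in rel
    print('slope-frame TCP',p.round(1),'rot err',e.round(3),'F',(SR.T@s['force']).round(1),s['finger_gap'].round(4))
                                                                                           ^^^^^^^^^^^^^^^^^^^^^
AttributeError: 'float' object has no attribute 'round'
```

```bash
sed -i "s/s\['finger_gap'\].round(4)/round(s['finger_gap'],4)/" h.py
python3 - <<'E'
from h import *; from rig import arm
rel(arm)
plan(arm,[(slope(-4,138,17.5),sloped(0),20,1,29)])
E
```

```text
slope-frame TCP [ -1.3 139.6  27.1] rot err [ 0.001 -0.004  0.004] F [-1.4  0.6 -0.7] 0.0452
2 [[20,-0.09,0.05,0.32,-0.02,-0.04,0.04],[20,0,0,0,0,0,0]]
end [ 0.5865 -0.0067  0.066 ] [ 3.056 -0.041  0.7  ]
```

Request:
{"method": "play_rows", "body": {
  "targets": [
    [[20, -0.09, 0.05, 0.15, 0, 0, 0], [20, 0, 0, 0.15, 0, 0, 0], [20, 0, 0, 0, 0, 0, 0], [20, 0, 0, 0, 0, 0, 0]]
  ]
}}

```text
time_s: 9.22
tool_pos: [0.5862, -0.0072, 0.067]
eef_rot: [3.055, -0.036, 0.706]
force: [-0.2, -0.8, -1.7]
finger_gap: 0.0452
grip_force: 43.0
```

Run:
```python
from h import *; from rig import arm
rel(arm)
```

```text
slope-frame TCP [ -3.8 137.5  18.5] rot err [ 0.001 -0.005  0.003] F [-0.9 -0.8 -1.4] 0.0452
```

Run:
```python
from h import *; from rig import arm
plan(arm,[(None,None,62,3,1),(slope(-4,138,105),sloped(0),62,0,29.5),((.4285,.2075,.14),down(.252),75,2,29.5)])
```

```text
17 [[62,0,0,0,0,0,0],[62,0,0,0,0,0,0],[62,0,0,0,0,0,0],[62,0,-0.01,-0.96,0,-0.02,0.01],[62,0,0,-0.96,0,-0.02,0.01],[62,0,-0.01,-0.96,-0.01,-0.01,0.02],[75,-0.43,-0.78,-0.19,0.08,-0.57,-0.35],[75,-0.41,-0.79,-0.16,0.08,-0.57,-0.35],[75,-0.39,-0.8,-0.13,0.08,-0.57,-0.35],[75,-0.38,-0.82,-0.11,0.08,-0.57,-0.35],[75,-0.36,-0.83,-0.09,0.08,-0.57,-0.35],[75,-0.33,-0.84,-0.06,0.08,-0.57,-0.35],[75,-0.31,-0.85,-0.04,0.08,-0.57,-0.35],[75,-0.29,-0.86,-0.02,0.08,-0.57,-0.35],[75,-0.25,-0.87,0,0.08,-0.57,-0.35],[75,0,0,0,0,0,0],[75,0,0,0,0,0,0]]
end [0.4286 0.2076 0.1399] [ 3.117e+00  3.950e-01 -1.000e-03]
```

Request:
{"method": "play_rows", "body": {
  "targets": [
    [[62, 0, 0, 0, 0, 0, 0], [62, 0, 0, 0, 0, 0, 0], [62, 0, 0, 0, 0, 0, 0], [62, 0, 0, -0.96, 0, 0, 0], [62, 0, 0, -0.96, 0, 0, 0], [62, 0, 0, -0.96, 0, 0, 0], [75, -0.43, -0.78, -0.19, 0.08, -0.57, -0.35], [75, -0.41, -0.79, -0.16, 0.08, -0.57, -0.35], [75, -0.39, -0.8, -0.13, 0.08, -0.57, -0.35], [75, -0.38, -0.82, -0.11, 0.08, -0.57, -0.35], [75, -0.36, -0.83, -0.09, 0.08, -0.57, -0.35], [75, -0.33, -0.84, -0.06, 0.08, -0.57, -0.35], [75, -0.31, -0.85, -0.04, 0.08, -0.57, -0.35], [75, -0.29, -0.86, -0.02, 0.08, -0.57, -0.35], [75, -0.25, -0.87, 0, 0.08, -0.57, -0.35], [75, 0, 0, 0, 0, 0, 0], [75, 0, 0, 0, 0, 0, 0]]
  ]
}}

```text
time_s: 11.35
tool_pos: [0.4313, 0.2063, 0.1323]
eef_rot: [3.116, 0.401, 0.007]
force: [0.2, -0.0, -1.1]
finger_gap: 0.0749
grip_force: 0.0
```

Run:
```python
from h import *; from rig import arm
s=arm.sense(); print(s['tool_pos'],s['finger_gap'])
parcels(arm)
c=load('c_top.npz'); a=cv2.resize(c['pixels'][170:310,110:370,::-1],None,fx=3,fy=3); w=load('c_wrist.npz')['pixels'][:,:,::-1]
cv2.imwrite('pics/t4.png',np.vstack([cv2.copyMakeBorder(cv2.resize(w[:,200:],None,fx=.4,fy=.4),0,0,0,780-144,cv2.BORDER_CONSTANT),a]))
plan(arm,[((.4285,.2075,.016),down(.254),75,2,29),(None,None,20,4,1),((.4285,.2075,.15),down(.254),20,1,29.5)])
```

```text
[0.43127543 0.20630944 0.13229202] 0.07487590606219326
top green [0.5607 0.3371] -0.06 [95. 49.] 0.0351
top red [0.4088 0.1986] 0.265 [55. 36.] 0.0353
scene yellow [0.3996 0.3438] 0.327 [99. 54.] 0.0335
scene red [0.4282 0.2065] 0.258 [99. 53.] 0.0333
scene green [0.561  0.3347] -0.015 [99. 52.] 0.0336
wrist green [0.5432 0.3367] -0.056 [63. 48.] 0.0333
wrist yellow [0.398  0.3447] 0.308 [97. 48.] 0.0335
wrist red [0.4261 0.2078] 0.261 [97. 47.] 0.0336
16 [[75,-0.02,-0.02,0.97,0,-0.01,0],[75,-0.02,-0.02,0.97,0,-0.01,0],[75,-0.03,-0.02,0.97,0,-0.01,0],[75,-0.02,-0.02,0.97,0.01,-0.02,0.01],[75,0,0,0,0,0,0],[75,0,0,0,0,0,0],[20,0,0,0,0,0,0],[20,0,0,0,0,0,0],[20,0,0,0,0,0,0],[20,0,0,0,0,0,0],[20,0,0,-0.89,0,0,0],[20,0,0,-0.89,0,0,0],[20,0,0,-0.9,0,0,0],[20,0,0,-0.89,0,0,0],[20,0,0,-0.9,0,0,0],[20,0,0,0,0,0,0]]
end [0.4285 0.2075 0.15  ] [-3.116 -0.398  0.   ]
```

View pics/t4.png

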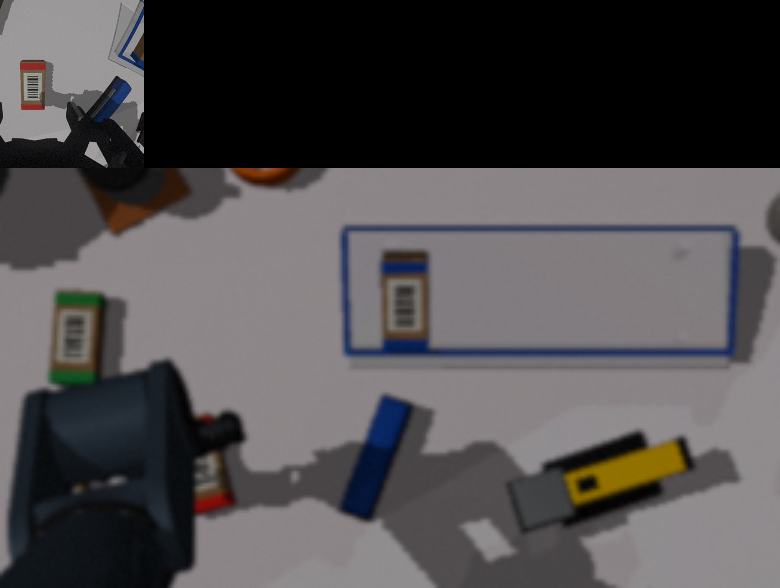

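The blue parcel lies flat on the stand near its +y end, and red is aligned in the wrist view. I'll pick red.

Request:
{"method": "play_rows", "body": {
  "targets": [
    [[75, -0.03, -0.02, 0.97, 0, 0, 0], [75, -0.03, -0.02, 0.97, 0, 0, 0], [75, -0.03, -0.02, 0.97, 0, 0, 0], [75, -0.03, -0.02, 0.97, 0, 0, 0], [75, 0, 0, 0, 0, 0, 0], [75, 0, 0, 0, 0, 0, 0], [20, 0, 0, 0, 0, 0, 0], [20, 0, 0, 0, 0, 0, 0], [20, 0, 0, 0, 0, 0, 0], [20, 0, 0, 0, 0, 0, 0], [20, 0, 0, -0.96, 0, 0, 0], [20, 0, 0, -0.96, 0, 0, 0], [20, 0, 0, -0.96, 0, 0, 0], [20, 0, 0, -0.96, 0, 0, 0], [20, 0, 0, -0.96, 0, 0, 0], [20, 0, 0, 0, 0, 0, 0], [20, 0, 0, 0, 0, 0, 0]]
  ]
}}

```text
time_s: 13.62
tool_pos: [0.4264, 0.2079, 0.1594]
eef_rot: [-3.116, -0.401, -0.005]
force: [-0.1, -0.3, -1.7]
finger_gap: 0.0453
grip_force: 41.8
```

Run:
```python
from h import *; from rig import arm
s=arm.sense(); print(s['tool_pos'],s['finger_gap'])
plan(arm,[(slope(-4,46,110),sloped(0),20,3,29.5),(slope(-4,46,27),sloped(0),20,3,29.5)])
```

```text
[0.4263679  0.20790357 0.15942173] 0.045288238500926906
20 [[20,0.1,0.9,0.03,-0.06,0.42,0.27],[20,0.12,0.9,0.04,-0.06,0.42,0.27],[20,0.14,0.9,0.05,-0.06,0.42,0.26],[20,0.16,0.89,0.06,-0.06,0.43,0.27],[20,0.18,0.89,0.07,-0.06,0.42,0.26],[20,0.19,0.89,0.08,-0.06,0.43,0.27],[20,0.21,0.88,0.09,-0.06,0.42,0.26],[20,0.23,0.87,0.1,-0.06,0.43,0.27],[20,0.25,0.87,0.12,-0.06,0.42,0.26],[20,0.26,0.86,0.13,-0.06,0.43,0.27],[20,0.28,0.86,0.14,-0.06,0.42,0.26],[20,0.28,0.85,0.16,-0.07,0.43,0.27],[20,0,0,0,0,0,0],[20,0,0,0,0,0,0],[20,0,0,0,0,0,0],[20,0,0,0.92,0,0,0],[20,0,0,0.92,0,0,0],[20,0,0,0.93,0,0,0],[20,0,0,0,0,0,0],[20,0,0,0,0,0,0]]
1 [[20,0,0,0,0,0,0]]
end [ 0.5798 -0.0987  0.0745] [ 3.056 -0.042  0.7  ]
```

Request:
{"method": "play_rows", "body": {
  "targets": [
    [[20, 0.1, 0.9, 0.03, -0.06, 0.42, 0.27], [20, 0.12, 0.9, 0.04, -0.06, 0.42, 0.27], [20, 0.14, 0.9, 0.05, -0.06, 0.42, 0.26], [20, 0.16, 0.89, 0.06, -0.06, 0.43, 0.27], [20, 0.18, 0.89, 0.07, -0.06, 0.42, 0.26], [20, 0.19, 0.89, 0.08, -0.06, 0.43, 0.27], [20, 0.21, 0.88, 0.09, -0.06, 0.42, 0.26], [20, 0.23, 0.87, 0.1, -0.06, 0.43, 0.27], [20, 0.25, 0.87, 0.12, -0.06, 0.42, 0.26], [20, 0.26, 0.86, 0.13, -0.06, 0.43, 0.27], [20, 0.28, 0.86, 0.14, -0.06, 0.42, 0.26], [20, 0.28, 0.85, 0.16, -0.07, 0.43, 0.27], [20, 0, 0, 0, 0, 0, 0], [20, 0, 0, 0, 0, 0, 0], [20, 0, 0, 0, 0, 0, 0], [20, 0, 0, 0.92, 0, 0, 0], [20, 0, 0, 0.92, 0, 0, 0], [20, 0, 0, 0.9, 0, 0, 0], [20, 0, 0, 0, 0, 0, 0], [20, 0, 0, 0, 0, 0, 0]]
  ]
}}

```text
time_s: 16.12
tool_pos: [0.5798, -0.0979, 0.0763]
eef_rot: [3.056, -0.04, 0.701]
force: [-0.5, -0.6, -2.3]
finger_gap: 0.0452
grip_force: 41.6
```

Run:
```python
from h import *; from rig import arm
rel(arm)
plan(arm,[(slope(-4,46,18.5),sloped(0),20,2,29.5),(None,None,62,3,1),(slope(-4,46,120),sloped(0),62,0,29.5)])
```

```text
slope-frame TCP [-3.3 46.7 28.6] rot err [ 0.001 -0.001  0.   ] F [-1.5 -0.6 -1.9] 0.0452
10 [[20,-0.02,0.02,0.34,-0.01,-0.01,0],[20,0,0,0,0,0,0],[20,0,0,0,0,0,0],[62,0,0,0,0,0,0],[62,0,0,0,0,0,0],[62,0,0,0,0,0,0],[62,0,0,-0.85,0,0,0],[62,0,0,-0.85,0,0,0],[62,0,0,-0.84,0,0,0],[62,0,0.01,-0.85,0,0,0]]
end [ 0.5395 -0.0976  0.1585] [ 3.056 -0.041  0.7  ]
```

Request:
{"method": "play_rows", "body": {
  "targets": [
    [[20, -0.02, 0.02, 0.38, 0, 0, 0], [20, 0, 0, 0, 0, 0, 0], [20, 0, 0, 0, 0, 0, 0], [62, 0, 0, 0, 0, 0, 0], [62, 0, 0, 0, 0, 0, 0], [62, 0, 0, 0, 0, 0, 0], [62, 0, 0, -0.85, 0, 0, 0], [62, 0, 0, -0.85, 0, 0, 0], [62, 0, 0, -0.85, 0, 0, 0], [62, 0, 0, -0.85, 0, 0, 0], [62, 0, 0, 0, 0, 0, 0], [62, 0, 0, 0, 0, 0, 0]]
  ]
}}

```text
time_s: 17.62
tool_pos: [0.5403, -0.0981, 0.1569]
eef_rot: [3.056, -0.042, 0.702]
force: [-0.2, -0.3, -0.4]
finger_gap: 0.0623
grip_force: 0.0
```

Run:
```python
from h import *; from rig import arm
rel(arm); parcels(arm)
plan(arm,[((.3995,.345,.14),down(.315),75,3,29.5)])
```

```text
slope-frame TCP [ -3.8  45.4 118.4] rot err [-0.    -0.001 -0.001] F [-0.3 -0.3 -0.3] 0.0623
top green [0.5608 0.3372] -0.049 [95. 49.] 0.0343
top yellow [0.3997 0.3463] 0.295 [97. 48.] 0.0348
scene yellow [0.3994 0.343 ] 0.318 [99. 53.] 0.0335
scene green [0.5609 0.3337] -0.053 [101.  53.] 0.0334
wrist red [0.7093 0.2607] -0.902 [29.  7.] 0.0335
19 [[75,-0.3,-0.91,-0.11,0.05,-0.32,-0.24],[75,-0.29,-0.92,-0.09,0.05,-0.32,-0.24],[75,-0.27,-0.93,-0.08,0.06,-0.32,-0.24],[75,-0.25,-0.93,-0.07,0.05,-0.32,-0.24],[75,-0.23,-0.94,-0.06,0.06,-0.32,-0.24],[75,-0.21,-0.94,-0.05,0.05,-0.32,-0.24],[75,-0.2,-0.95,-0.04,0.05,-0.32,-0.24],[75,-0.18,-0.95,-0.03,0.06,-0.32,-0.24],[75,-0.16,-0.96,-0.02,0.05,-0.32,-0.24],[75,-0.14,-0.96,-0.01,0.06,-0.32,-0.24],[75,-0.12,-0.96,0,0.05,-0.32,-0.24],[75,-0.1,-0.96,0,0.06,-0.32,-0.24],[75,-0.08,-0.97,0.01,0.05,-0.32,-0.24],[75,-0.05,-0.97,0.02,0.06,-0.32,-0.25],[75,-0.03,-0.97,0.02,0.05,-0.31,-0.24],[75,-0.02,-0.97,0.03,0.06,-0.32,-0.25],[75,0,0,0,0,0,0],[75,0,0,0,0,0,0],[75,0,0,0,0,0,0]]
end [0.3994 0.3451 0.1399] [-3.102e+00 -4.930e-01  1.000e-03]
```

Request:
{"method": "play_rows", "body": {
  "targets": [
    [[75, -0.3, -0.91, -0.11, 0.05, -0.32, -0.24], [75, -0.29, -0.92, -0.09, 0.05, -0.32, -0.24], [75, -0.27, -0.93, -0.08, 0.06, -0.32, -0.24], [75, -0.25, -0.93, -0.07, 0.05, -0.32, -0.24], [75, -0.23, -0.94, -0.06, 0.06, -0.32, -0.24], [75, -0.21, -0.94, -0.05, 0.05, -0.32, -0.24], [75, -0.2, -0.95, -0.04, 0.05, -0.32, -0.24], [75, -0.18, -0.95, -0.03, 0.06, -0.32, -0.24], [75, -0.16, -0.96, -0.02, 0.05, -0.32, -0.24], [75, -0.14, -0.96, -0.01, 0.06, -0.32, -0.24], [75, -0.12, -0.96, 0, 0.05, -0.32, -0.24], [75, -0.1, -0.96, 0, 0.06, -0.32, -0.24], [75, -0.08, -0.97, 0.01, 0.05, -0.32, -0.24], [75, -0.05, -0.97, 0.02, 0.06, -0.32, -0.25], [75, -0.03, -0.97, 0.02, 0.05, -0.31, -0.24], [75, -0.02, -0.97, 0.03, 0.06, -0.32, -0.25], [75, 0, 0, 0, 0, 0, 0], [75, 0, 0, 0, 0, 0, 0], [75, 0, 0, 0, 0, 0, 0]]
  ]
}}

```text
time_s: 20.15
tool_pos: [0.3994, 0.3441, 0.14]
eef_rot: [3.102, 0.491, -0.0]
force: [-0.6, -0.6, -1.4]
finger_gap: 0.0754
grip_force: 0.0
```

Run:
```python
from h import *; from rig import arm
parcels(arm,('wrist','scene'))
plan(arm,[((.399,.345,.015),down(.31),75,2,29.5),(None,None,20,4,1),((.399,.345,.165),down(.31),20,2,29.8)])
```

```text
wrist green [0.5488 0.3367] -0.045 [75. 47.] 0.0334
wrist yellow [0.3979 0.3453] 0.31 [97. 47.] 0.0336
scene yellow [0.3998 0.3444] 0.363 [98. 57.] 0.0335
scene green [0.5612 0.3334] -0.076 [100.  51.] 0.0337
19 [[75,0,-0.01,0.83,0,0,0.01],[75,0,-0.01,0.84,0,0,0.01],[75,0,0,0.83,0,0,0.01],[75,-0.01,-0.01,0.84,0.01,0,0.01],[75,0,0,0.83,0,0,0],[75,0,0,0,0,0,0],[75,0,0,0,0,0,0],[20,0,0,0,0,0,0],[20,0,0,0,0,0,0],[20,0,0,0,0,0,0],[20,0,0,0,0,0,0],[20,0,0,-0.83,0,0,0],[20,0,0,-0.83,0,0,0],[20,0,0,-0.83,0,0,0],[20,0,0,-0.84,0,0,0],[20,0,0,-0.83,0,0,0],[20,0,0,-0.84,0,0,0],[20,0,0,0,0,0,0],[20,0,0,0,0,0,0]]
end [0.399  0.3449 0.1651] [-3.104e+00 -4.850e-01 -1.000e-03]
```

Request:
{"method": "play_rows", "body": {
  "targets": [
    [[75, 0, -0.01, 0.83, 0, 0, 0], [75, 0, -0.01, 0.84, 0, 0, 0], [75, 0, -0.01, 0.83, 0, 0, 0], [75, 0, 0, 0.84, 0, 0, 0], [75, 0, 0, 0.83, 0, 0, 0], [75, 0, 0, 0, 0, 0, 0], [75, 0, 0, 0, 0, 0, 0], [20, 0, 0, 0, 0, 0, 0], [20, 0, 0, 0, 0, 0, 0], [20, 0, 0, 0, 0, 0, 0], [20, 0, 0, 0, 0, 0, 0], [20, 0, 0, -0.83, 0, 0, 0], [20, 0, 0, -0.83, 0, 0, 0], [20, 0, 0, -0.83, 0, 0, 0], [20, 0, 0, -0.83, 0, 0, 0], [20, 0, 0, -0.83, 0, 0, 0], [20, 0, 0, -0.83, 0, 0, 0], [20, 0, 0, 0, 0, 0, 0], [20, 0, 0, 0, 0, 0, 0]]
  ]
}}

```text
time_s: 22.62
tool_pos: [0.3984, 0.3455, 0.1638]
eef_rot: [3.102, 0.493, -0.001]
force: [-1.2, -0.8, -0.9]
finger_gap: 0.0454
grip_force: 41.5
```

Run:
```python
from h import *; from rig import arm
s=arm.sense(); print(s['tool_pos'],s['finger_gap'])
plan(arm,[(slope(-4,-46,110),sloped(0),20,3,29.8),(slope(-4,-46,26),sloped(0),20,3,29.5)])
```

```text
[0.39844139 0.34548774 0.16383384] 0.04540101484146668
20 [[20,-0.05,0.97,0.03,-0.05,0.27,0.2],[20,-0.04,0.97,0.03,-0.05,0.27,0.2],[20,-0.02,0.97,0.03,-0.05,0.27,0.2],[20,0,0.97,0.04,-0.05,0.27,0.2],[20,0.01,0.97,0.04,-0.04,0.27,0.2],[20,0.03,0.97,0.05,-0.05,0.27,0.2],[20,0.04,0.97,0.05,-0.04,0.27,0.2],[20,0.06,0.97,0.05,-0.05,0.27,0.2],[20,0.08,0.97,0.06,-0.04,0.27,0.21],[20,0.09,0.97,0.07,-0.05,0.27,0.2],[20,0.11,0.96,0.07,-0.04,0.27,0.21],[20,0.12,0.96,0.08,-0.05,0.27,0.2],[20,0.14,0.96,0.09,-0.05,0.27,0.21],[20,0.15,0.96,0.09,-0.04,0.27,0.2],[20,0.17,0.95,0.1,-0.05,0.27,0.21],[20,0.18,0.95,0.11,-0.04,0.26,0.2],[20,0.19,0.94,0.12,-0.05,0.27,0.21],[20,0.21,0.94,0.12,-0.04,0.26,0.2],[20,0.23,0.94,0.13,-0.05,0.27,0.21],[20,0,0,0,0,0,0]]
8 [[20,0,0,0,0,0,0],[20,0,0,0,0,0,0],[20,0,0,0.93,0,0,0],[20,0,0,0.94,0,0,0],[20,0,0,0.93,0,0,0],[20,0,0,0,0,0,0],[20,0,0,0,0,0,0],[20,0,0,0,0,0,0]]
end [ 0.5779 -0.1907  0.0738] [ 3.056 -0.042  0.699]
```

Request:
{"method": "play_rows", "body": {
  "targets": [
    [[20, -0.05, 0.97, 0.03, -0.05, 0.27, 0.2], [20, -0.04, 0.97, 0.03, -0.05, 0.27, 0.2], [20, -0.02, 0.97, 0.03, -0.05, 0.27, 0.2], [20, 0, 0.97, 0.04, -0.05, 0.27, 0.2], [20, 0.01, 0.97, 0.04, -0.04, 0.27, 0.2], [20, 0.03, 0.97, 0.05, -0.05, 0.27, 0.2], [20, 0.04, 0.97, 0.05, -0.04, 0.27, 0.2], [20, 0.06, 0.97, 0.05, -0.05, 0.27, 0.2], [20, 0.08, 0.97, 0.06, -0.04, 0.27, 0.21], [20, 0.09, 0.97, 0.07, -0.05, 0.27, 0.2], [20, 0.11, 0.96, 0.07, -0.04, 0.27, 0.21], [20, 0.12, 0.96, 0.08, -0.05, 0.27, 0.2], [20, 0.14, 0.96, 0.09, -0.05, 0.27, 0.21], [20, 0.15, 0.96, 0.09, -0.04, 0.27, 0.2], [20, 0.17, 0.95, 0.1, -0.05, 0.27, 0.21], [20, 0.18, 0.95, 0.11, -0.04, 0.26, 0.2], [20, 0.19, 0.94, 0.12, -0.05, 0.27, 0.21], [20, 0.21, 0.94, 0.12, -0.04, 0.26, 0.2], [20, 0.23, 0.94, 0.13, -0.05, 0.27, 0.21], [20, 0, 0, 0, 0, 0, 0]]
  ]
}}

```text
time_s: 25.12
tool_pos: [0.5419, -0.1912, 0.1486]
eef_rot: [3.056, -0.047, 0.699]
force: [-0.7, 0.6, -1.1]
finger_gap: 0.0456
grip_force: 41.5
```

Request:
{"method": "play_rows", "body": {
  "targets": [
    [[20, 0, 0, 0, 0, 0, 0], [20, 0, 0, 0, 0, 0, 0], [20, 0, 0, 0.93, 0, 0, 0], [20, 0, 0, 0.93, 0, 0, 0], [20, 0, 0, 0.93, 0, 0, 0], [20, 0, 0, 0, 0, 0, 0], [20, 0, 0, 0, 0, 0, 0], [20, 0, 0, 0, 0, 0, 0]]
  ]
}}

```text
time_s: 26.12
tool_pos: [0.5785, -0.1902, 0.0758]
eef_rot: [3.055, -0.041, 0.703]
force: [0.8, -0.3, -1.1]
finger_gap: 0.0454
grip_force: 41.4
```

Run:
```python
from h import *; from rig import arm
rel(arm)
plan(arm,[(slope(-4,-46,17),sloped(0),20,2,29.5)])
```

```text
slope-frame TCP [ -2.4 -45.6  27.7] rot err [-0.    -0.002 -0.   ] F [ 0.2 -0.3 -1.3] 0.0454
3 [[20,-0.05,0.01,0.36,0,-0.03,0],[20,0,0,0,0,0,0],[20,0,0,0,0,0,0]]
end [ 0.5819 -0.1906  0.0655] [ 3.056 -0.041  0.699]
```

Request:
{"method": "play_rows", "body": {
  "targets": [
    [[20, -0.05, 0, 0.36, 0, 0, 0], [20, 0, 0, 0, 0, 0, 0], [20, 0, 0, 0, 0, 0, 0], [62, 0, 0, 0, 0, 0, 0], [62, 0, 0, 0, 0, 0, 0], [62, 0, 0, 0, 0, 0, 0], [62, 0, 0, -0.9, 0, 0, 0], [62, 0, 0, -0.9, 0, 0, 0], [62, 0, 0, -0.9, 0, 0, 0], [62, 0, 0, -0.9, 0, 0, 0], [62, 0, 0, 0, 0, 0, 0], [62, 0, 0, 0, 0, 0, 0]]
  ]
}}

```text
time_s: 27.62
tool_pos: [0.5349, -0.1891, 0.1612]
eef_rot: [3.056, -0.042, 0.702]
force: [0.0, -0.6, -0.1]
finger_gap: 0.0621
grip_force: 0.0
```

Run:
```python
from h import *; from rig import arm
rel(arm); parcels(arm)
c=load('c_top.npz'); cv2.imwrite('pics/t5.png',cv2.resize(c['pixels'][170:310,110:370,::-1],None,fx=3,fy=3))
plan(arm,[((.5615,.335,.14),down(-.055),75,3,29.8)])
```

```text
slope-frame TCP [ -4.6 -45.7 123.5] rot err [ 0.    -0.001 -0.001] F [ 0.  -0.6 -0.1] 0.0621
top green [0.5608 0.3369] -0.049 [95. 49.] 0.0344
scene green [0.563  0.3332] -0.045 [98. 50.] 0.0337
20 [[75,0,-0.97,0.05,0,-0.29,0.02],[75,0,-0.97,0.05,-0.01,-0.29,0.02],[75,0,-0.97,0.04,-0.01,-0.29,0.02],[75,0,-0.97,0.04,0,-0.29,0.02],[75,0,-0.97,0.04,-0.01,-0.29,0.02],[75,0,-0.97,0.04,0,-0.29,0.02],[75,0,-0.97,0.04,-0.01,-0.28,0.02],[75,0,-0.97,0.04,0,-0.29,0.02],[75,0,-0.97,0.04,-0.01,-0.28,0.01],[75,0,-0.97,0.04,0,-0.29,0.02],[75,0,-0.97,0.04,-0.01,-0.28,0.01],[75,0,-0.97,0.04,0,-0.29,0.02],[75,0,-0.97,0.04,-0.01,-0.28,0.01],[75,0,-0.97,0.04,0,-0.29,0.02],[75,0,-0.98,0.04,-0.01,-0.28,0.01],[75,0,-0.97,0.04,0,-0.29,0.02],[75,0,-0.98,0.04,-0.01,-0.28,0.01],[75,-0.01,-0.97,0.05,0,-0.29,0.02],[75,0,0,0,0,0,0],[75,0,0,0,0,0,0]]
1 [[75,0,0,0,0,0,0]]
end [0.5614 0.3349 0.1399] [-3.14   0.086  0.   ]
```

View pics/t5.png

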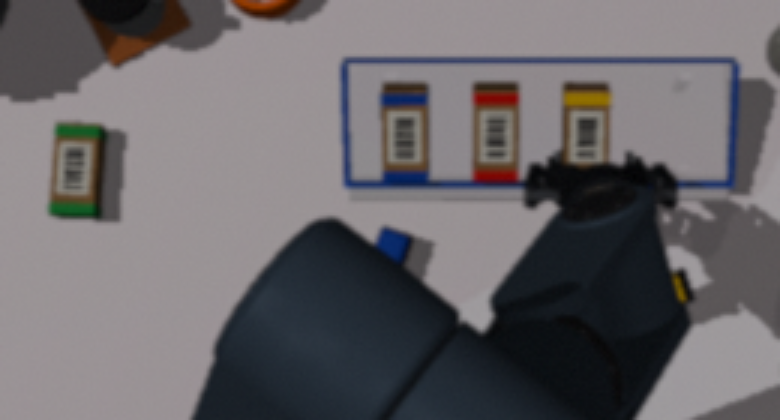

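Blue, red and yellow lie in a neat row on the stand. Next is green.

Request:
{"method": "play_rows", "body": {
  "targets": [
    [[75, 0, -0.97, 0.05, 0, -0.29, 0.02], [75, 0, -0.97, 0.05, -0.01, -0.29, 0.02], [75, 0, -0.97, 0.04, -0.01, -0.29, 0.02], [75, 0, -0.97, 0.04, 0, -0.29, 0.02], [75, 0, -0.97, 0.04, -0.01, -0.29, 0.02], [75, 0, -0.97, 0.04, 0, -0.29, 0.02], [75, 0, -0.97, 0.04, -0.01, -0.28, 0.02], [75, 0, -0.97, 0.04, 0, -0.29, 0.02], [75, 0, -0.97, 0.04, -0.01, -0.28, 0.01], [75, 0, -0.97, 0.04, 0, -0.29, 0.02], [75, 0, -0.97, 0.04, -0.01, -0.28, 0.01], [75, 0, -0.97, 0.04, 0, -0.29, 0.02], [75, 0, -0.97, 0.04, -0.01, -0.28, 0.01], [75, 0, -0.97, 0.04, 0, -0.29, 0.02], [75, 0, -0.98, 0.04, -0.01, -0.28, 0.01], [75, 0, -0.97, 0.04, 0, -0.29, 0.02], [75, 0, -0.98, 0.04, -0.01, -0.28, 0.01], [75, -0.01, -0.97, 0.05, 0, -0.29, 0.02], [75, 0, 0, 0, 0, 0, 0], [75, 0, 0, 0, 0, 0, 0]]
  ]
}}

```text
time_s: 30.28
tool_pos: [0.5608, 0.3341, 0.1393]
eef_rot: [3.139, -0.086, -0.002]
force: [1.0, 0.4, 0.2]
finger_gap: 0.0751
grip_force: 0.0
```

Run:
```python
from h import *; from rig import arm
parcels(arm,('wrist','scene'))
plan(arm,[((.562,.335,.015),down(-.055),75,2,29.5),(None,None,20,4,1),((.56,.335,.18),down(-.055),20,2,29.8)])
```

```text
wrist red [0.7077 0.288 ] 1.351 [52. 13.] 0.0377
wrist red [0.6896 0.467 ] -1.129 [104.  19.] 0.0377
wrist green [0.5602 0.3359] -0.06 [96. 46.] 0.0336
scene green [0.5614 0.3336] -0.1 [100.  55.] 0.0337
19 [[75,0.01,-0.01,0.83,0,0,0],[75,0,-0.01,0.83,0,0,0],[75,0.01,-0.01,0.83,0.01,0,0],[75,0,-0.01,0.84,0,0,-0.01],[75,0.01,-0.01,0.83,0.01,0,0],[75,0,0,0,0,0,0],[75,0,0,0,0,0,0],[20,0,0,0,0,0,0],[20,0,0,0,0,0,0],[20,0,0,0,0,0,0],[20,0,0,0,0,0,0],[20,-0.01,0,-0.92,0,0,0],[20,-0.01,0,-0.92,0,0,0],[20,-0.01,0,-0.91,0,0,0],[20,-0.01,0,-0.92,0,0,0],[20,-0.01,0,-0.91,0,0,0],[20,-0.02,0,-0.92,0,0,0],[20,0,0,0,0,0,0],[20,0,0,0,0,0,0]]
end [0.56   0.335  0.1801] [-3.14e+00  8.60e-02  1.00e-03]
```

Request:
{"method": "play_rows", "body": {
  "targets": [
    [[75, 0, -0.01, 0.83, 0, 0, 0], [75, 0, -0.01, 0.83, 0, 0, 0], [75, 0, -0.01, 0.83, 0, 0, 0], [75, 0, -0.01, 0.83, 0, 0, 0], [75, 0, 0, 0.83, 0, 0, 0], [75, 0, 0, 0, 0, 0, 0], [75, 0, 0, 0, 0, 0, 0], [20, 0, 0, 0, 0, 0, 0], [20, 0, 0, 0, 0, 0, 0], [20, 0, 0, 0, 0, 0, 0], [20, 0, 0, 0, 0, 0, 0], [20, 0, 0, -0.92, 0, 0, 0], [20, 0, 0, -0.92, 0, 0, 0], [20, 0, 0, -0.92, 0, 0, 0], [20, 0, 0, -0.92, 0, 0, 0], [20, 0, 0, -0.92, 0, 0, 0], [20, 0, 0, -0.92, 0, 0, 0], [20, 0, 0, 0, 0, 0, 0], [20, 0, 0, 0, 0, 0, 0]]
  ]
}}

```text
time_s: 32.75
tool_pos: [0.5606, 0.3356, 0.1803]
eef_rot: [3.139, -0.087, -0.002]
force: [-0.6, -0.2, -0.4]
finger_gap: 0.0456
grip_force: 42.7
```

Run:
```python
from h import *; from rig import arm
s=arm.sense(); print(s['tool_pos'],s['finger_gap'])
plan(arm,[(slope(-4,-138,120),sloped(0),20,2,29.8),(slope(-4,-138,26),sloped(0),20,3,29.5)])
```

```text
[0.56063082 0.3355621  0.1802533 ] 0.045568549781226035
20 [[20,0.01,0.98,0.04,0,0.25,-0.02],[20,0.01,0.98,0.04,0,0.25,-0.01],[20,0.01,0.98,0.04,0,0.25,-0.01],[20,0.01,0.98,0.04,0.01,0.25,-0.02],[20,0,0.98,0.04,0,0.25,-0.01],[20,0,0.98,0.04,0.01,0.25,-0.02],[20,0,0.98,0.03,0,0.24,-0.01],[20,0,0.98,0.03,0.01,0.25,-0.02],[20,0,0.98,0.03,0,0.24,-0.01],[20,-0.01,0.98,0.03,0.01,0.25,-0.02],[20,-0.01,0.98,0.03,0,0.24,-0.01],[20,-0.01,0.98,0.03,0.01,0.25,-0.02],[20,-0.01,0.98,0.03,0,0.24,-0.01],[20,-0.01,0.98,0.03,0.01,0.25,-0.02],[20,-0.02,0.98,0.03,0,0.24,-0.01],[20,-0.02,0.98,0.03,0.01,0.25,-0.02],[20,-0.02,0.98,0.03,0,0.24,-0.01],[20,-0.02,0.98,0.03,0.01,0.25,-0.02],[20,-0.02,0.98,0.03,0,0.24,-0.01],[20,-0.02,0.98,0.03,0.01,0.25,-0.02]]
10 [[20,-0.03,0.98,0.03,0,0.24,-0.01],[20,0,0,0,0,0,0],[20,0,0,0,0,0,0],[20,0,0,0.78,0,0,0],[20,0,0,0.79,0,0,0],[20,0,0,0.78,0,0,0],[20,0,0,0.79,0,0,0],[20,0,0,0,0,0,0],[20,0,0,0,0,0,0],[20,0,0,0,0,0,0]]
end [ 0.5754 -0.2824  0.0735] [ 3.056 -0.041  0.699]
```

Request:
{"method": "play_rows", "body": {
  "targets": [
    [[20, 0.01, 0.98, 0.04, 0, 0.25, -0.02], [20, 0.01, 0.98, 0.04, 0, 0.25, -0.01], [20, 0.01, 0.98, 0.04, 0, 0.25, -0.01], [20, 0.01, 0.98, 0.04, 0.01, 0.25, -0.02], [20, 0, 0.98, 0.04, 0, 0.25, -0.01], [20, 0, 0.98, 0.04, 0.01, 0.25, -0.02], [20, 0, 0.98, 0.03, 0, 0.24, -0.01], [20, 0, 0.98, 0.03, 0.01, 0.25, -0.02], [20, 0, 0.98, 0.03, 0, 0.24, -0.01], [20, -0.01, 0.98, 0.03, 0.01, 0.25, -0.02], [20, -0.01, 0.98, 0.03, 0, 0.24, -0.01], [20, -0.01, 0.98, 0.03, 0.01, 0.25, -0.02], [20, -0.01, 0.98, 0.03, 0, 0.24, -0.01], [20, -0.01, 0.98, 0.03, 0.01, 0.25, -0.02], [20, -0.02, 0.98, 0.03, 0, 0.24, -0.01], [20, -0.02, 0.98, 0.03, 0.01, 0.25, -0.02], [20, -0.02, 0.98, 0.03, 0, 0.24, -0.01], [20, -0.02, 0.98, 0.03, 0.01, 0.25, -0.02], [20, -0.02, 0.98, 0.03, 0, 0.24, -0.01], [20, -0.02, 0.98, 0.03, 0.01, 0.25, -0.02]]
  ]
}}

```text
time_s: 35.25
tool_pos: [0.5356, -0.2518, 0.1584]
eef_rot: [3.067, -0.044, 0.668]
force: [-0.6, 1.1, -1.9]
finger_gap: 0.0451
grip_force: 42.6
```

Request:
{"method": "play_rows", "body": {
  "targets": [
    [[20, -0.03, 0.98, 0.03, 0, 0.24, -0.01], [20, 0, 0, 0, 0, 0, 0], [20, 0, 0, 0, 0, 0, 0], [20, 0, 0, 0.78, 0, 0, 0], [20, 0, 0, 0.79, 0, 0, 0], [20, 0, 0, 0.78, 0, 0, 0], [20, 0, 0, 0.79, 0, 0, 0], [20, 0, 0, 0, 0, 0, 0], [20, 0, 0, 0, 0, 0, 0], [20, 0, 0, 0, 0, 0, 0]]
  ]
}}

```text
time_s: 36.5
tool_pos: [0.5766, -0.2819, 0.0753]
eef_rot: [3.055, -0.041, 0.704]
force: [-0.2, 0.2, -1.0]
finger_gap: 0.0451
grip_force: 42.6
```

Run:
```python
from h import *; from rig import arm
rel(arm)
plan(arm,[(slope(-4,-138,17),sloped(0),20,2,29.5)])
```

```text
slope-frame TCP [  -2.2 -137.3   26.9] rot err [ 0.    -0.003 -0.   ] F [-0.6  0.2 -0.8] 0.0451
3 [[20,-0.06,0.02,0.33,0,-0.03,0],[20,0,0,0,0,0,0],[20,0,0,0,0,0,0]]
end [ 0.5793 -0.2825  0.0656] [ 3.056 -0.041  0.7  ]
```

Request:
{"method": "play_rows", "body": {
  "targets": [
    [[20, -0.06, 0.02, 0.33, 0, 0, 0], [20, 0, 0, 0, 0, 0, 0], [20, 0, 0, 0, 0, 0, 0], [62, 0, 0, 0, 0, 0, 0], [62, 0, 0, 0, 0, 0, 0], [62, 0, 0, 0, 0, 0, 0], [62, 0, 0, -0.9, 0, 0, 0], [62, 0, 0, -0.9, 0, 0, 0], [62, 0, 0, -0.9, 0, 0, 0], [62, 0, 0, -0.9, 0, 0, 0], [62, 0, 0, -0.9, 0, 0, 0], [62, 0, 0, -0.9, 0, 0, 0], [62, 0, 0, 0, 0, 0, 0], [62, 0, 0, 0, 0, 0, 0]]
  ]
}}

```text
time_s: 38.25
tool_pos: [0.5085, -0.2807, 0.2097]
eef_rot: [3.057, -0.042, 0.702]
force: [-0.7, -0.1, -0.6]
finger_gap: 0.062
grip_force: 0.0
```

Run:
```python
from h import *; from rig import arm
rel(arm)
plan(arm,[((.399,-.206,.21),down(1.853),60,3,29.8)])
```

```text
slope-frame TCP [  -5.1 -137.9  177.6] rot err [ 0.001 -0.002 -0.001] F [-0.9 -0.1 -0.2] 0.062
20 [[60,-0.15,-0.1,-0.07,0.21,-0.15,-0.92],[60,-0.14,-0.12,-0.07,0.21,-0.15,-0.92],[60,-0.13,-0.13,-0.06,0.21,-0.16,-0.92],[60,-0.12,-0.14,-0.06,0.21,-0.15,-0.92],[60,-0.11,-0.15,-0.05,0.21,-0.15,-0.92],[60,-0.1,-0.16,-0.05,0.21,-0.16,-0.92],[60,-0.08,-0.17,-0.05,0.21,-0.15,-0.92],[60,-0.07,-0.17,-0.04,0.21,-0.15,-0.92],[60,-0.06,-0.18,-0.04,0.21,-0.16,-0.92],[60,-0.04,-0.18,-0.03,0.21,-0.15,-0.92],[60,-0.03,-0.19,-0.03,0.21,-0.15,-0.92],[60,-0.01,-0.19,-0.03,0.21,-0.16,-0.92],[60,0,-0.19,-0.02,0.21,-0.15,-0.92],[60,0.02,-0.19,-0.02,0.21,-0.15,-0.92],[60,0.03,-0.19,-0.02,0.21,-0.16,-0.92],[60,0.05,-0.18,-0.01,0.21,-0.15,-0.92],[60,0.06,-0.18,-0.01,0.21,-0.15,-0.92],[60,0.08,-0.18,-0.01,0.22,-0.16,-0.92],[60,0.09,-0.17,-0.01,0.21,-0.15,-0.91],[60,0.1,-0.16,0,0.22,-0.16,-0.92]]
6 [[60,0.11,-0.15,0,0.21,-0.15,-0.91],[60,0.13,-0.14,-0.01,0.22,-0.16,-0.92],[60,0.13,-0.14,0,0.21,-0.15,-0.91],[60,0,0,0,0,0,0],[60,0,0,0,0,0,0],[60,0,0,0,0,0,0]]
end [ 0.3989 -0.2062  0.21  ] [-1.887e+00 -2.512e+00 -1.000e-03]
```

Request:
{"method": "play_rows", "body": {
  "targets": [
    [[60, -0.15, -0.1, -0.07, 0.21, -0.15, -0.92], [60, -0.14, -0.12, -0.07, 0.21, -0.15, -0.92], [60, -0.13, -0.13, -0.06, 0.21, -0.16, -0.92], [60, -0.12, -0.14, -0.06, 0.21, -0.15, -0.92], [60, -0.11, -0.15, -0.05, 0.21, -0.15, -0.92], [60, -0.1, -0.16, -0.05, 0.21, -0.16, -0.92], [60, -0.08, -0.17, -0.05, 0.21, -0.15, -0.92], [60, -0.07, -0.17, -0.04, 0.21, -0.15, -0.92], [60, -0.06, -0.18, -0.04, 0.21, -0.16, -0.92], [60, -0.04, -0.18, -0.03, 0.21, -0.15, -0.92], [60, -0.03, -0.19, -0.03, 0.21, -0.15, -0.92], [60, -0.01, -0.19, -0.03, 0.21, -0.16, -0.92], [60, 0, -0.19, -0.02, 0.21, -0.15, -0.92], [60, 0.02, -0.19, -0.02, 0.21, -0.15, -0.92], [60, 0.03, -0.19, -0.02, 0.21, -0.16, -0.92], [60, 0.05, -0.18, -0.01, 0.21, -0.15, -0.92], [60, 0.06, -0.18, -0.01, 0.21, -0.15, -0.92], [60, 0.08, -0.18, -0.01, 0.22, -0.16, -0.92], [60, 0.09, -0.17, -0.01, 0.21, -0.15, -0.91], [60, 0.1, -0.16, 0, 0.22, -0.16, -0.92]]
  ]
}}

```text
time_s: 40.75
tool_pos: [0.4131, -0.2152, 0.2089]
eef_rot: [-2.168, -2.27, -0.108]
force: [0.8, 0.4, 0.6]
finger_gap: 0.0597
grip_force: 0.0
```

Request:
{"method": "play_rows", "body": {
  "targets": [
    [[60, 0.11, -0.15, 0, 0.21, -0.15, -0.91], [60, 0.13, -0.14, 0, 0.22, -0.16, -0.92], [60, 0.13, -0.14, 0, 0.21, -0.15, -0.91], [60, 0, 0, 0, 0, 0, 0], [60, 0, 0, 0, 0, 0, 0], [60, 0, 0, 0, 0, 0, 0]]
  ]
}}

```text
time_s: 41.5
tool_pos: [0.3992, -0.2065, 0.2099]
eef_rot: [1.888, 2.511, 0.001]
force: [0.4, -0.1, 1.0]
finger_gap: 0.0602
grip_force: 0.0
```

```bash
cat >> h.py <<'E'
def labels(arm,cams=('top','scene','wrist')):
    """labels on the stand in the slope frame (mm): bright blobs near the label plane, by colour of tape around"""
    hues={'red':[(0,6),(172,180)],'yellow':[(20,35)],'green':[(40,85)],'blue':[(103,130)]}
    for n in cams:
        c=arm.capture(n); f=n=='wrist'; np.savez('c_'+n,**c); P=(cloud(c,f)-C)@SR*1000; hsv=cv2.cvtColor(c['pixels'],cv2.COLOR_RGB2HSV)
        m=((P[...,2]>25)&(P[...,2]<45)&(abs(P[...,0])<75)&(abs(P[...,1])<200)&(c['z_map']>0)).astype(np.uint8)
        k,l,s,_=cv2.connectedComponentsWithStats(m)
        for i in range(1,k):
            if s[i,4]<80: continue
            q=l==i; h=hsv[q&(hsv[...,1]>110)][:,0]
            col=max(hues,key=lambda k:sum(((h>=a)&(h<=b)).sum() for a,b in hues[k])); ct,a,sz=rect(P[q][:,:2]/1000)
            A=np.c_[P[q][:,:2],np.ones(q.sum())]; g=np.linalg.lstsq(A,P[q][:,2],rcond=None)[0]
            print(n,col,(ct*1000).round(1),round(a,3),np.round(sz),'z',np.median(P[q][:,2]).round(1),'tilt',g[:2].round(3))
E
python3 - <<'E'
from h import *; from rig import arm
s=arm.sense(); print(s['tool_pos'],s['eef_rot'],s['joint_positions'].round(2))
labels(arm)
for n in ('wrist','top','scene'):
    c=load(f'c_{n}.npz'); P=cloud(c,n=='wrist'); hsv=cv2.cvtColor(c['pixels'],cv2.COLOR_RGB2HSV)
    g=(P[...,0]>.3)&(P[...,0]<.5)&(P[...,1]>-.33)&(P[...,1]<-.05)&(P[...,2]>.09)&(P[...,2]<.12)
    if g.sum()>50:
        ct,a,sz=rect(P[g][:,:2]); print(n,'scanner',ct.round(4),round(a,3),np.round(sz),np.median(P[g][:,2]))
        y=g&(hsv[...,1]>110)&(hsv[...,0]>15)&(hsv[...,0]<40)
        ct,a,sz=rect(P[y][:,:2]); print('  handle',ct.round(4),round(a,3),np.round(sz),np.median(P[y][:,2]))
cv2.imwrite('pics/w6.png',load('c_wrist.npz')['pixels'][:,:,::-1])
E
```

```text
[ 0.39918631 -0.20654918  0.20986138] [1.88804526e+00 2.51056126e+00 7.67428550e-04] [-0.73  0.34  1.89  0.    0.91 -1.01]
top blue [ -5.8 138.3] 0.008 [98. 46.] z 34.5 tilt [-0.002 -0.012]
top red [-7.3 46.5] -0.0 [102.  46.] z 34.3 tilt [0.   0.01]
top yellow [ -5.8 -44.1] 0.012 [100.  46.] z 34.0 tilt [-0.    -0.008]
top green [  -4.5 -137. ] -0.002 [99. 47.] z 34.2 tilt [-0.016 -0.025]
scene blue [ -6.3 136.1] 0.024 [103.  49.] z 33.9 tilt [-0.028  0.064]
scene red [-4.  43.9] 0.007 [101.  49.] z 33.8 tilt [-0.024  0.059]
scene yellow [ -5.3 -47.5] 0.014 [101.  47.] z 33.9 tilt [-0.031  0.06 ]
scene green [  -3.9 -139.7] 0.004 [101.  47.] z 33.9 tilt [-0.031  0.054]
wrist blue [ -8.3 136.9] 0.006 [96. 48.] z 33.8 tilt [-0.001  0.034]
wrist red [-7.4 45.3] 0.0 [96. 47.] z 33.8 tilt [-0.001  0.007]
wrist yellow [ -7.5 -45.8] -0.004 [97. 47.] z 33.8 tilt [-0.001 -0.007]
wrist green [ -30. -121.] 0.004 [49. 12.] z 33.2 tilt [-0.02 -0.54]
wrist scanner [ 0.3957 -0.1985] -1.298 [177.  50.] 0.10282277392512282
  handle [ 0.4015 -0.22  ] -1.297 [115.  32.] 0.10199925987710994
top scanner [ 0.3896 -0.1528] -1.449 [90. 32.] 0.104683925391587
  handle [ 0.3919 -0.179 ] 0.321 [33. 32.] 0.10428348810843757
scene scanner [ 0.3959 -0.1994] -1.337 [182.  52.] 0.10223627902671173
  handle [ 0.4062 -0.2248] -1.268 [127.  33.] 0.10166508344502712
```

View pics/w6.png

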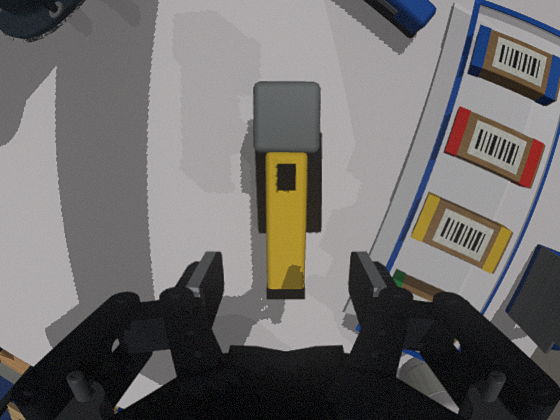

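All four parcels lie flat on the stand (tilt about 0, z about 34 mm). The scanner handle is centred between the fingers at (286,225), so I'll grasp it.

Request:
{"method": "play_rows", "body": {
  "targets": [
    [[60, 0, -0.02, 0.86, 0, 0, 0.1], [60, 0, -0.02, 0.86, 0, 0, 0], [60, 0, 0, 0.86, 0, 0, 0], [60, 0, 0, 0.86, 0, 0, 0], [60, 0, 0, 0.86, 0, 0, 0], [60, 0, 0, 0, 0, 0, 0], [60, 0, 0, 0, 0, 0, 0], [60, 0, 0, 0, 0, 0, 0]]
  ]
}}

```text
time_s: 42.65
tool_pos: [0.3985, -0.2072, 0.0821]
eef_rot: [1.896, 2.501, 0.0]
force: [-0.1, 0.8, 0.3]
finger_gap: 0.06
grip_force: 0.0
```

Request:
{"method": "play_rows", "body": {
  "targets": [
    [[10, 0, 0, 0, 0, 0, 0], [10, 0, 0, 0, 0, 0, 0], [10, 0, 0, 0, 0, 0, 0], [10, 0, 0, 0, 0, 0, 0], [10, 0, 0, 0, 0, 0, 0]]
  ],
  "grip_force": 70
}}

```text
time_s: 43.28
tool_pos: [0.3984, -0.207, 0.082]
eef_rot: [1.897, 2.501, 0.0]
force: [-0.4, 0.1, 5.9]
finger_gap: 0.0308
grip_force: 69.5
```

Run:
```python
from h import *; from rig import arm
s=arm.sense(); print(s['tool_pos'],s['eef_rot'],s['finger_gap'],s['grip_force'],s['force'])
np.savez('grasp',p=s['tool_pos'],r=s['eef_rot'])
plan(arm,[((.398,-.206,.22),None,10,2,29)])
```

```text
[ 0.39838389 -0.20700412  0.08203661] [1.89687681e+00 2.50125895e+00 2.05127884e-04] 0.030827260851883007 69.52569912319632 [-0.35318594  0.10887117  5.88113409]
7 [[10,0.01,0,-0.92,0,0,0],[10,0,0,-0.92,0,0,0],[10,0.01,0,-0.92,0,0,0],[10,0,0,-0.92,0,0,0],[10,0.01,0,-0.92,0,0,0],[10,0,0,0,0,0,0],[10,0,0,0,0,0,0]]
end [ 0.3979 -0.206   0.22  ] [1.897 2.501 0.   ]
```

Request:
{"method": "play_rows", "body": {
  "targets": [
    [[10, 0, 0, -0.4, 0, 0, 0], [10, 0, 0, -0.8, 0, 0, 0], [10, 0, 0, -0.9, 0, 0, 0], [10, 0, 0, -0.9, 0, 0, 0], [10, 0, 0, -0.9, 0, 0, 0], [10, 0, 0, -0.9, 0, 0, 0], [10, 0, 0, 0, 0, 0, 0], [10, 0, 0, 0, 0, 0, 0]]
  ]
}}

```text
time_s: 44.28
tool_pos: [0.3971, -0.206, 0.2245]
eef_rot: [-1.898, -2.503, -0.0]
force: [0.8, -0.1, -2.4]
finger_gap: 0.0309
grip_force: 69.8
```

```bash
cat >> h.py <<'E'
def scan(x,y): return slope(x,y-71,163)
E
python3 - <<'E'
from h import *; from rig import arm
s=arm.sense(); print(s['tool_pos'],s['eef_rot'],s['finger_gap'],s['force'],s['wrist_torque'])
c=arm.capture('wrist'); cv2.imwrite('pics/w7.png',c['pixels'][:,:,::-1])
# scanner in tool frame from depth
P=R.from_rotvec(s['eef_rot']).inv().apply(cloud(c,True).reshape(-1,3)-s['tool_pos'])*1000
hsv=cv2.cvtColor(c['pixels'],cv2.COLOR_RGB2HSV).reshape(-1,3)
g=(abs(P[:,1])<35)&(P[:,0]>25)&(P[:,0]<120)&(P[:,2]>-40)&(P[:,2]<30)
yl=g&(hsv[:,1]>110)&(hsv[:,0]>15)&(hsv[:,0]<40)&(P[:,0]<50)
hd=g&(hsv[:,1]<60)&(P[:,2]<0)
for n,m in (('yellow',yl),('head',hd)):
    q=P[m]; print(n,m.sum(),'min',q.min(0).round(1),'max',q.max(0).round(1),'pitch',np.polyfit(q[:,0],q[:,2],1).round(3))
a=rect(P[hd][:,:2]/1000); print(a)
plan(arm,[(scan(-7,45.3),sloped(np.pi/2),10,3,29)])
E
```

```text
[ 0.39710867 -0.20603381  0.22454806] [-1.89753657e+00 -2.50258074e+00 -4.46586155e-04] 0.03094537898179549 [ 0.81893692 -0.0938342  -2.3643144 ] [-0.06339076 -0.01622688 -0.03421968]
yellow 3388 min [ 25.  -16.8 -24.6] max [ 44.5  14.9 -15.3] pitch [  0.07  -22.423]
head 20160 min [ 25.2 -26.  -25.2] max [ 97.9  24.6 -15.5] pitch [ 3.0000e-03 -2.2082e+01]
(array([ 0.06156861, -0.00075984]), np.float64(0.004264178115880535), (72.68669891357422, 50.49573516845703))
10 [[10,0.02,0.59,0.13,-0.73,-0.11,0.48],[10,0.04,0.58,0.17,-0.73,-0.11,0.48],[10,0.07,0.57,0.21,-0.73,-0.11,0.48],[10,0.1,0.55,0.24,-0.74,-0.12,0.48],[10,0.12,0.53,0.28,-0.73,-0.11,0.48],[10,0.15,0.51,0.31,-0.74,-0.12,0.49],[10,0.16,0.48,0.35,-0.73,-0.11,0.48],[10,0,0,0,0,0,0],[10,0,0,0,0,0,0],[10,0,0,0,0,0,0]]
end [ 0.5163 -0.1688  0.1956] [1.995 1.943 0.445]
```

View pics/w7.png

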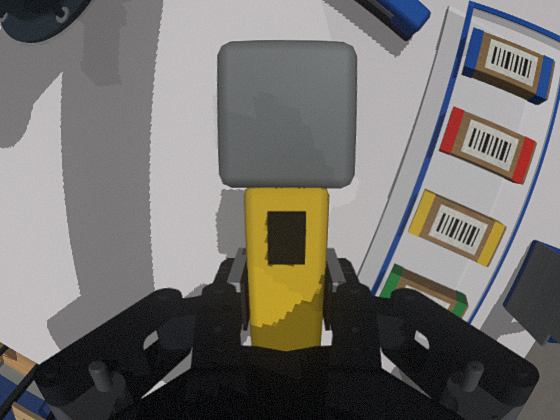

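The scanner is held straight and level, with its head front 98 mm ahead of the TCP. I'll move to red.

Request:
{"method": "play_rows", "body": {
  "targets": [
    [[10, 0.02, 0.59, 0.13, -0.73, -0.11, 0.48], [10, 0.04, 0.58, 0.17, -0.73, -0.11, 0.48], [10, 0.07, 0.57, 0.21, -0.73, -0.11, 0.48], [10, 0.1, 0.55, 0.24, -0.74, -0.12, 0.48], [10, 0.12, 0.53, 0.28, -0.73, -0.11, 0.48], [10, 0.15, 0.51, 0.31, -0.74, -0.12, 0.49], [10, 0.16, 0.48, 0.35, -0.73, -0.11, 0.48], [10, 0, 0, 0, 0, 0, 0], [10, 0, 0, 0, 0, 0, 0], [10, 0, 0, 0, 0, 0, 0]]
  ]
}}

```text
time_s: 45.58
tool_pos: [0.5171, -0.1699, 0.1968]
eef_rot: [1.993, 1.942, 0.444]
force: [-0.4, -0.0, -1.9]
finger_gap: 0.031
grip_force: 69.7
```

Run:
```python
from h import *; from rig import arm
rel(arm); labels(arm,('scene','top'))
s=arm.sense(); print(R.from_rotvec(s['eef_rot']).inv().apply(scan(-7,45.3)-s['tool_pos'])*1000, (R.from_rotvec(s['eef_rot']).inv()*sloped(np.pi/2)).as_rotvec(True))
c=load('c_scene.npz'); cv2.imwrite('pics/s8.png',cv2.resize(c['pixels'][130:310,160:380,::-1],None,fx=3,fy=3))
```

```text
slope-frame TCP [ -5.6 -26.9 163.6] rot err [-0.002 -0.     1.572] F [-1.2 -0.  -1.5] 0.031
scene blue [ -5.8 137.1] 0.002 [101.  50.] z 33.8 tilt [-0.029  0.074]
scene red [-5.3 44.1] 0.002 [102.  48.] z 33.8 tilt [-0.028  0.057]
scene yellow [ -5.5 -47. ] 0.004 [101.  48.] z 33.9 tilt [-0.029  0.066]
scene green [  -5.1 -139.9] -0.009 [102.  48.] z 33.8 tilt [-0.031  0.05 ]
top blue [ -4.9 137.5] -0.014 [98. 46.] z 34.3 tilt [-0.015 -0.008]
top red [16.8 46.7] -0.0 [54. 46.] z 34.3 tilt [-0.014  0.027]
top yellow [  8.5 -44.2] -0.001 [72. 46.] z 34.2 tilt [-0.032 -0.041]
top green [  -5.6 -137.6] 0.01 [100.  47.] z 34.2 tilt [-0.007  0.005]
[ 1.19739745 -1.50680971  0.69209109] [0.11203125 0.09297411 0.07238129]
```

View pics/s8.png

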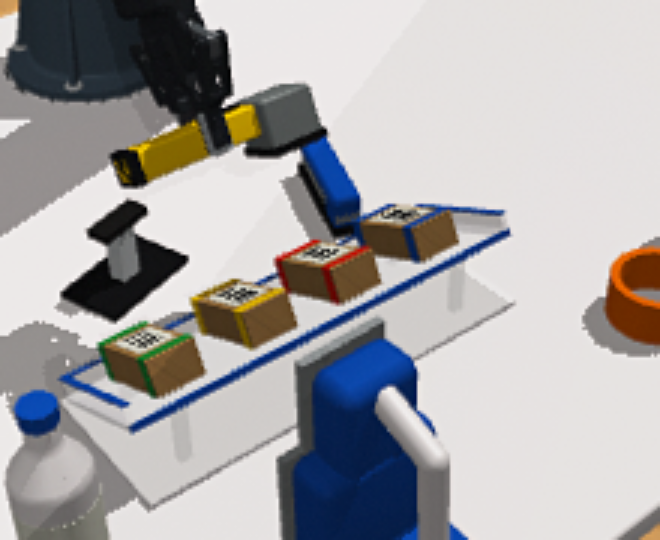

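The scanner head faces the red parcel squarely, so I hold.

Request:
{"method": "play_rows", "body": {
  "targets": [
    [[10, 0.04, -0.05, 0, 0, 0, 0], [10, 0, 0, 0, 0, 0, 0], [10, 0, 0, 0, 0, 0, 0], [10, 0, 0, 0, 0, 0, 0], [10, 0, 0, 0, 0, 0, 0], [10, 0, 0, 0, 0, 0, 0], [10, 0, 0, 0, 0, 0, 0], [10, 0, 0, 0, 0, 0, 0], [10, 0, 0, 0, 0, 0, 0], [10, 0, 0, 0, 0, 0, 0], [10, 0, 0, 0, 0, 0, 0], [10, 0, 0, 0, 0, 0, 0], [10, 0, 0, 0, 0, 0, 0], [10, 0, 0, 0, 0, 0, 0], [10, 0, 0, 0, 0, 0, 0], [10, 0, 0, 0, 0, 0, 0], [10, 0, 0, 0, 0, 0, 0], [10, 0, 0, 0, 0, 0, 0], [10, 0, 0, 0, 0, 0, 0], [10, 0, 0, 0, 0, 0, 0]]
  ]
}}

```text
time_s: 48.18
tool_pos: [0.5159, -0.1683, 0.1961]
eef_rot: [1.993, 1.942, 0.445]
force: [0.8, -0.4, -1.5]
finger_gap: 0.0312
grip_force: 69.7
```

Request:
{"method": "play_rows", "body": {
  "targets": [
    [[10, 0, 0, 0, 0, 0, 0], [10, 0, 0, 0, 0, 0, 0], [10, 0, 0, 0, 0, 0, 0], [10, 0, 0, 0, 0, 0, 0], [10, 0, 0, 0, 0, 0, 0], [10, 0, 0, 0, 0, 0, 0]]
  ]
}}

```text
time_s: 48.92
tool_pos: [0.5159, -0.1683, 0.1961]
eef_rot: [1.993, 1.942, 0.445]
force: [0.6, -0.2, -2.2]
finger_gap: 0.031
grip_force: 69.7
```

Run:
```python
from h import *; from rig import arm
rel(arm); labels(arm,('scene','top'))
plan(arm,[(scan(-6.5,-45.8),sloped(np.pi/2),10,4,29)])
```

```text
slope-frame TCP [ -7.1 -25.4 163.5] rot err [-2.000e-03 -1.000e-03  1.572e+00] F [-0.4 -0.2 -2.2] 0.031
scene blue [ -5.6 135.7] 0.019 [100.  47.] z 33.9 tilt [-0.028  0.066]
scene red [-5.2 43.4] 0.012 [102.  48.] z 33.9 tilt [-0.029  0.068]
scene yellow [ -5.3 -47.2] 0.002 [101.  47.] z 33.8 tilt [-0.027  0.057]
scene green [  -4.1 -140.4] 0.009 [99. 48.] z 33.9 tilt [-0.031  0.049]
top blue [ -8.4 138.4] 0.004 [105.  46.] z 34.4 tilt [-0.006 -0.001]
top red [17.5 46.8] 0.001 [54. 45.] z 34.2 tilt [-0.019  0.014]
top yellow [  7.2 -45. ] -0.026 [73. 47.] z 34.3 tilt [-0.03   0.008]
top green [  -4.3 -137.6] 0.016 [100.  46.] z 34.3 tilt [-0.012 -0.005]
8 [[10,-0.76,0,0,0.01,0,0],[10,-0.76,0.01,0.01,0,0,0],[10,-0.76,0,0,0.01,0.01,0.01],[10,-0.77,0.01,0.01,0,0,0],[10,0,0,0,0,0,0],[10,0,0,0,0,0,0],[10,0,0,0,0,0,0],[10,0,0,0,0,0,0]]
end [ 0.5142 -0.2598  0.1959] [1.996 1.943 0.444]
```

Request:
{"method": "play_rows", "body": {
  "targets": [
    [[10, -0.76, 0, 0, 0, 0, 0], [10, -0.76, 0, 0, 0, 0, 0], [10, -0.76, 0, 0, 0, 0, 0], [10, -0.76, 0, 0, 0, 0, 0], [10, 0, 0, 0, 0, 0, 0], [10, 0, 0, 0, 0, 0, 0], [10, 0, 0, 0, 0, 0, 0], [10, 0, 0, 0, 0, 0, 0], [10, 0, 0, 0, 0, 0, 0], [10, 0, 0, 0, 0, 0, 0], [10, 0, 0, 0, 0, 0, 0], [10, 0, 0, 0, 0, 0, 0], [10, 0, 0, 0, 0, 0, 0], [10, 0, 0, 0, 0, 0, 0], [10, 0, 0, 0, 0, 0, 0], [10, 0, 0, 0, 0, 0, 0], [10, 0, 0, 0, 0, 0, 0], [10, 0, 0, 0, 0, 0, 0], [10, 0, 0, 0, 0, 0, 0], [10, 0, 0, 0, 0, 0, 0]]
  ]
}}

```text
time_s: 51.52
tool_pos: [0.5134, -0.2595, 0.1962]
eef_rot: [1.993, 1.942, 0.445]
force: [-0.2, 0.1, -1.7]
finger_gap: 0.0308
grip_force: 69.8
```

Request:
{"method": "play_rows", "body": {
  "targets": [
    [[10, 0, 0, 0, 0, 0, 0], [10, 0, 0, 0, 0, 0, 0], [10, 0, 0, 0, 0, 0, 0], [10, 0, 0, 0, 0, 0, 0], [10, 0, 0, 0, 0, 0, 0], [10, 0, 0, 0, 0, 0, 0], [10, 0, 0, 0, 0, 0, 0], [10, 0, 0, 0, 0, 0, 0], [10, 0, 0, 0, 0, 0, 0], [10, 0, 0, 0, 0, 0, 0]]
  ]
}}

```text
time_s: 52.78
tool_pos: [0.5135, -0.2595, 0.1963]
eef_rot: [1.993, 1.942, 0.445]
force: [0.3, 0.2, -2.0]
finger_gap: 0.031
grip_force: 69.8
```

Run:
```python
from h import *; from rig import arm
rel(arm); labels(arm,('scene','top'))
plan(arm,[(scan(-6,-138.3),sloped(np.pi/2),10,4,29)])
```

```text
slope-frame TCP [  -7.  -116.6  163.6] rot err [-0.002 -0.     1.572] F [-0.7  0.2 -2. ] 0.031
scene blue [ -5.8 136.4] 0.008 [100.  50.] z 33.9 tilt [-0.025  0.074]
scene red [-5.1 43.9] 0.007 [100.  49.] z 33.8 tilt [-0.028  0.062]
scene yellow [ -6.4 -47.2] 0.0 [101.  48.] z 33.8 tilt [-0.026  0.059]
scene green [  -5.1 -139.4] -0.005 [101.  49.] z 33.8 tilt [-0.031  0.044]
top blue [ -5.8 137.8] -0.001 [99. 46.] z 34.4 tilt [0.002 0.006]
top red [-5.2 46.5] 0.0 [100.  46.] z 34.7 tilt [-0.006 -0.008]
top yellow [ -5.1 -44. ] -0.0 [97. 45.] z 34.3 tilt [-0.025 -0.004]
top green [   7.6 -137.1] -0.009 [74. 47.] z 33.9 tilt [-0.004  0.004]
8 [[10,-0.77,0.01,0.01,0.01,0,0],[10,-0.77,0.01,0,0,0,0],[10,-0.78,0.01,0.01,0.01,0.01,0.01],[10,-0.77,0,0,0,0,0],[10,0,0,0,0,0,0],[10,0,0,0,0,0,0],[10,0,0,0,0,0,0],[10,0,0,0,0,0,0]]
end [ 0.5121 -0.3521  0.1962] [1.995 1.943 0.444]
```

Request:
{"method": "play_rows", "body": {
  "targets": [
    [[10, -0.77, 0, 0, 0, 0, 0], [10, -0.77, 0, 0, 0, 0, 0], [10, -0.77, 0, 0, 0, 0, 0], [10, -0.77, 0, 0, 0, 0, 0], [10, 0, 0, 0, 0, 0, 0], [10, 0, 0, 0, 0, 0, 0], [10, 0, 0, 0, 0, 0, 0], [10, 0, 0, 0, 0, 0, 0], [10, 0, 0, 0, 0, 0, 0], [10, 0, 0, 0, 0, 0, 0], [10, 0, 0, 0, 0, 0, 0], [10, 0, 0, 0, 0, 0, 0], [10, 0, 0, 0, 0, 0, 0], [10, 0, 0, 0, 0, 0, 0], [10, 0, 0, 0, 0, 0, 0], [10, 0, 0, 0, 0, 0, 0], [10, 0, 0, 0, 0, 0, 0], [10, 0, 0, 0, 0, 0, 0], [10, 0, 0, 0, 0, 0, 0], [10, 0, 0, 0, 0, 0, 0]]
  ]
}}

```text
time_s: 55.38
tool_pos: [0.511, -0.3518, 0.1964]
eef_rot: [1.993, 1.942, 0.445]
force: [0.9, 0.6, -2.4]
finger_gap: 0.0311
grip_force: 69.8
```

Request:
{"method": "play_rows", "body": {
  "targets": [
    [[10, 0, 0, 0, 0, 0, 0], [10, 0, 0, 0, 0, 0, 0], [10, 0, 0, 0, 0, 0, 0], [10, 0, 0, 0, 0, 0, 0], [10, 0, 0, 0, 0, 0, 0], [10, 0, 0, 0, 0, 0, 0], [10, 0, 0, 0, 0, 0, 0], [10, 0, 0, 0, 0, 0, 0], [10, 0, 0, 0, 0, 0, 0], [10, 0, 0, 0, 0, 0, 0]]
  ]
}}

```text
time_s: 56.62
tool_pos: [0.511, -0.3518, 0.1964]
eef_rot: [1.993, 1.942, 0.445]
force: [0.1, -0.2, -1.2]
finger_gap: 0.0308
grip_force: 69.8
```

Run:
```python
from h import *; from rig import arm
rel(arm); labels(arm,('scene','top'))
plan(arm,[(scan(-7,137.2),sloped(np.pi/2),10,4,29)])
```

```text
slope-frame TCP [  -6.9 -209.   163.7] rot err [-2.000e-03 -1.000e-03  1.572e+00] F [-0.4 -0.2 -1.2] 0.0308
scene blue [ -5.1 135.7] 0.022 [97. 49.] z 33.7 tilt [-0.027  0.073]
scene red [-5.7 44.1] -0.003 [105.  48.] z 33.8 tilt [-0.024  0.063]
scene yellow [ -4.9 -47.1] -0.01 [102.  48.] z 33.8 tilt [-0.028  0.061]
scene green [  -6.4 -139.8] 0.015 [103.  48.] z 33.7 tilt [-0.032  0.051]
top blue [ -5.8 138.9] 0.027 [99. 46.] z 34.6 tilt [-0.001 -0.003]
top red [-5.5 46.5] 0.0 [99. 46.] z 34.2 tilt [-0.005  0.002]
top yellow [ -5.8 -44.3] 0.017 [101.  47.] z 34.3 tilt [-0.007 -0.016]
top green [  -3. -137.] -0.003 [95. 46.] z 34.1 tilt [-0.012 -0.025]
14 [[10,0.92,0,0,0,0,0],[10,0.92,0,0,0,0,0],[10,0.92,0,0,0,0,0],[10,0.92,0,0,0,0,0],[10,0.92,0,0,0,0,0],[10,0.91,0,0,0,0,0],[10,0.92,0,0,0.01,0,0],[10,0.91,0,0,0,0,0],[10,0.92,0,0.01,0.01,0.01,0.01],[10,0.91,0.01,0,0,0,0],[10,0,0,0,0,0,0],[10,0,0,0,0,0,0],[10,0,0,0,0,0,0],[10,0,0,0,0,0,0]]
end [ 0.5187 -0.0768  0.1958] [1.995 1.943 0.444]
```

Request:
{"method": "play_rows", "body": {
  "targets": [
    [[10, 0.92, 0, 0, 0, 0, 0], [10, 0.92, 0, 0, 0, 0, 0], [10, 0.92, 0, 0, 0, 0, 0], [10, 0.92, 0, 0, 0, 0, 0], [10, 0.92, 0, 0, 0, 0, 0], [10, 0.92, 0, 0, 0, 0, 0], [10, 0.92, 0, 0, 0, 0, 0], [10, 0.92, 0, 0, 0, 0, 0], [10, 0.91, 0, 0, 0, 0, 0], [10, 0.91, 0, 0, 0, 0, 0], [10, 0, 0, 0, 0, 0, 0], [10, 0, 0, 0, 0, 0, 0], [10, 0, 0, 0, 0, 0, 0], [10, 0, 0, 0, 0, 0, 0], [10, 0, 0, 0, 0, 0, 0], [10, 0, 0, 0, 0, 0, 0], [10, 0, 0, 0, 0, 0, 0], [10, 0, 0, 0, 0, 0, 0], [10, 0, 0, 0, 0, 0, 0], [10, 0, 0, 0, 0, 0, 0]]
  ]
}}

```text
time_s: 59.22
tool_pos: [0.5183, -0.0765, 0.1959]
eef_rot: [1.993, 1.942, 0.445]
force: [-0.3, 0.0, -2.6]
finger_gap: 0.0311
grip_force: 69.8
```

Request:
{"method": "play_rows", "body": {
  "targets": [
    [[10, 0, 0, 0, 0, 0, 0], [10, 0, 0, 0, 0, 0, 0], [10, 0, 0, 0, 0, 0, 0], [10, 0, 0, 0, 0, 0, 0], [10, 0, 0, 0, 0, 0, 0], [10, 0, 0, 0, 0, 0, 0], [10, 0, 0, 0, 0, 0, 0], [10, 0, 0, 0, 0, 0, 0], [10, 0, 0, 0, 0, 0, 0], [10, 0, 0, 0, 0, 0, 0], [10, 0, 0, 0, 0, 0, 0], [10, 0, 0, 0, 0, 0, 0], [10, 0, 0, 0, 0, 0, 0], [10, 0, 0, 0, 0, 0, 0], [10, 0, 0, 0, 0, 0, 0], [10, 0, 0, 0, 0, 0, 0]]
  ]
}}

```text
time_s: 61.22
tool_pos: [0.5183, -0.0765, 0.196]
eef_rot: [1.993, 1.942, 0.445]
force: [-0.1, 0.5, -2.4]
finger_gap: 0.0312
grip_force: 69.8
```

Run:
```python
from h import *; from rig import arm
rel(arm); labels(arm,('scene',))
g=np.load('grasp.npz'); G=R.from_rotvec(g['r']); p=g['p']
plan(arm,[(p+[0,0,.12],G,10,3,29)])
```

```text
slope-frame TCP [ -7.2  66.4 163.4] rot err [-2.000e-03 -1.000e-03  1.572e+00] F [-1.2  0.5 -2.1] 0.0312
scene blue [ -5.9 135.2] 0.05 [100.  49.] z 33.9 tilt [-0.029  0.06 ]
scene red [-5.7 44.6] 0.013 [101.  50.] z 33.8 tilt [-0.024  0.071]
scene yellow [ -7.7 -78.4] 1.57 [109. 105.] z 33.8 tilt [-0.028  0.019]
10 [[10,-0.64,-0.49,-0.27,0.73,0.11,-0.48],[10,-0.61,-0.53,-0.24,0.73,0.11,-0.48],[10,-0.59,-0.57,-0.21,0.73,0.11,-0.48],[10,-0.56,-0.6,-0.18,0.73,0.11,-0.48],[10,-0.53,-0.64,-0.15,0.73,0.11,-0.48],[10,-0.51,-0.67,-0.11,0.73,0.11,-0.49],[10,-0.47,-0.69,-0.07,0.73,0.11,-0.48],[10,0,0,0,0,0,0],[10,0,0,0,0,0,0],[10,0,0,0,0,0,0]]
end [ 0.3983 -0.207   0.2022] [1.897 2.501 0.   ]
```

A parcel was just nudged: yellow and green now merge in the mask. I'll return the scanner to its rest, then look.

Request:
{"method": "play_rows", "body": {
  "targets": [
    [[10, -0.64, -0.49, -0.27, 0.73, 0.11, -0.48], [10, -0.61, -0.53, -0.24, 0.73, 0.11, -0.48], [10, -0.59, -0.57, -0.21, 0.73, 0.11, -0.48], [10, -0.56, -0.6, -0.18, 0.73, 0.11, -0.48], [10, -0.53, -0.64, -0.15, 0.73, 0.11, -0.48], [10, -0.51, -0.67, -0.11, 0.73, 0.11, -0.49], [10, -0.47, -0.69, -0.07, 0.73, 0.11, -0.48], [10, 0, 0, 0, 0, 0, 0], [10, 0, 0, 0, 0, 0, 0], [10, 0, 0, 0, 0, 0, 0]]
  ]
}}

```text
time_s: 62.52
tool_pos: [0.3983, -0.2062, 0.2021]
eef_rot: [1.897, 2.501, 0.001]
force: [0.5, 0.2, -1.2]
finger_gap: 0.0307
grip_force: 69.9
```

Run:
```python
from h import *; from rig import arm
labels(arm)
c=load('c_top.npz');w=load('c_wrist.npz')
cv2.imwrite('pics/b9.png',cv2.resize(load('c_scene.npz')['pixels'][150:310,160:380,::-1],None,fx=3,fy=3))
g=np.load('grasp.npz'); G=R.from_rotvec(g['r']); p=g['p']
plan(arm,[(p+[0,0,.025],G,10,3,29)])
```

```text
top blue [ -5.8 139. ] 0.025 [98. 46.] z 34.4 tilt [-0.002  0.014]
top red [-5.6 46.5] -0.0 [99. 46.] z 34.4 tilt [-0.005  0.006]
top yellow [ -5.8 -43.8] 0.02 [99. 46.] z 34.3 tilt [-0.01   0.006]
top green [  -6.5 -100.2] 0.163 [99. 47.] z 34.3 tilt [ 0.004 -0.022]
scene blue [ -5.9 134.9] 0.04 [102.  50.] z 33.8 tilt [-0.03   0.069]
scene red [-3.6 43.6] -0.019 [102.  48.] z 34.0 tilt [-0.025  0.057]
scene yellow [ -6.3 -78.3] 1.566 [110. 107.] z 33.8 tilt [-0.03  0.02]
wrist blue [ -8.5 136.9] 0.001 [96. 48.] z 33.8 tilt [0.002 0.035]
wrist red [-7.3 45.5] -0.001 [96. 48.] z 33.8 tilt [-0.001  0.011]
wrist yellow [ -9.9 -74.2] 1.57 [104. 101.] z 33.8 tilt [ 0.    -0.001]
7 [[10,0,0,0.79,0,0,0],[10,0,0,0.79,0,0,0],[10,-0.01,-0.01,0.8,0,0,0],[10,0,0,0.79,0.01,0,0],[10,0,0,0,0,0,0],[10,0,0,0,0,0,0],[10,0,0,0,0,0,0]]
end [ 0.3984 -0.207   0.1071] [ 1.897  2.501 -0.   ]
```

View pics/b9.png

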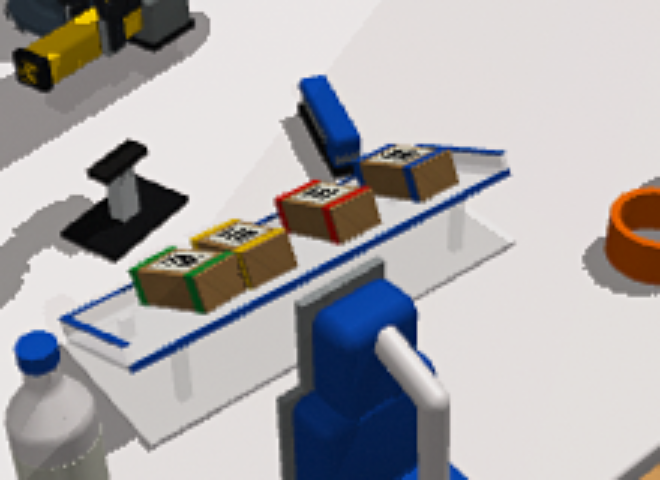

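Green has shifted to y = -100 mm with 0.16 rad of yaw. It still lies flat on the stand and was already scanned, so I'll leave it. Next I lower the scanner.

Request:
{"method": "play_rows", "body": {
  "targets": [
    [[10, 0, 0, 0.79, 0, 0, 0], [10, 0, 0, 0.79, 0, 0, 0], [10, -0.01, -0.01, 0.8, 0, 0, 0], [10, 0, 0, 0.79, 0, 0, 0], [10, 0, 0, 0, 0, 0, 0], [10, 0, 0, 0, 0, 0, 0], [10, 0, 0, 0, 0, 0, 0]]
  ]
}}

```text
time_s: 63.55
tool_pos: [0.399, -0.208, 0.108]
eef_rot: [1.895, 2.499, 0.0]
force: [0.2, -1.0, -2.5]
finger_gap: 0.0308
grip_force: 69.8
```

Run:
```python
from h import *; from rig import arm
s=arm.sense(); g=np.load('grasp.npz'); G=R.from_rotvec(g['r']); p=g['p']; print(s['tool_pos']-p,(R.from_rotvec(s['eef_rot']).inv()*G).as_rotvec(True),s['force'])
plan(arm,[(p+[0,0,.0],G,10,3,8)])
```

```text
[ 0.00056876 -0.00094724  0.02597291] [ 0.09419441  0.12354422 -0.01000593] [ 0.17974066 -1.01127438 -2.54786556]
7 [[10,0.01,0,0.22,0,0.01,0],[10,0.01,0,0.22,0.01,0,0],[10,0.01,-0.01,0.21,0,0.01,0],[10,0.01,0,0.22,0.01,0,0],[10,0,0,0,0,0,0],[10,0,0,0,0,0,0],[10,0,0,0,0,0,0]]
end [ 0.3984 -0.2069  0.0819] [ 1.897  2.501 -0.   ]
```

Request:
{"method": "play_rows", "body": {
  "targets": [
    [[10, 0.01, 0, 0.22, 0, 0, 0], [10, 0.01, 0, 0.22, 0, 0, 0], [10, 0.01, 0, 0.2, 0, 0, 0], [10, 0, 0, 0.2, 0, 0, 0], [10, 0, 0, 0, 0, 0, 0], [10, 0, 0, 0, 0, 0, 0], [10, 0, 0, 0, 0, 0, 0]]
  ]
}}

```text
time_s: 64.42
tool_pos: [0.3982, -0.2066, 0.082]
eef_rot: [1.897, 2.501, 0.001]
force: [-1.4, 0.1, 4.3]
finger_gap: 0.0311
grip_force: 70.5
```

Run:
```python
from h import *; from rig import arm
s=arm.sense(); g=np.load('grasp.npz'); print(s['tool_pos']-g['p'],s['force'],s['wrist_torque'])
```

```text
[-2.09698536e-04  3.87524034e-04  6.26063818e-06] [-1.36817759  0.1008048   4.34767215] [0.20335354 0.11710894 0.03793923]
```

It is back at the grasp pose with the rest in contact. Release and rise.

Request:
{"method": "play_rows", "body": {
  "targets": [
    [[60, 0, 0, 0, 0, 0, 0], [60, 0, 0, 0, 0, 0, 0], [60, 0, 0, 0, 0, 0, 0], [60, 0, 0, 0, 0, 0, 0], [60, 0, 0, -0.4, 0, 0, 0], [60, 0, 0, -0.8, 0, 0, 0], [60, 0, 0, -0.9, 0, 0, 0], [60, 0, 0, -0.9, 0, 0, 0], [60, 0, 0, -0.9, 0, 0, 0], [60, 0, 0, -0.9, 0, 0, 0], [60, 0, 0, 0, 0, 0, 0], [60, 0, 0, 0, 0, 0, 0]]
  ]
}}

```text
time_s: 65.92
tool_pos: [0.3973, -0.2061, 0.2258]
eef_rot: [1.897, 2.501, 0.001]
force: [-0.1, 0.1, -0.4]
finger_gap: 0.0601
grip_force: 0.0
```

Run:
```python
from h import *; from rig import arm
labels(arm)
c=load('c_wrist.npz'); P=cloud(c,True); g=(P[...,0]>.3)&(P[...,0]<.5)&(P[...,1]>-.33)&(P[...,1]<-.05)&(P[...,2]>.09)&(P[...,2]<.12)
q=P[g]; ct,a,sz=rect(q[:,:2]); print(ct,a,sz,np.linalg.lstsq(np.c_[q[:,:2],np.ones(len(q))],q[:,2],rcond=None)[0], np.median(q[:,2]))
cv2.imwrite('pics/f.png',load('c_scene.npz')['pixels'][:,:,::-1])
```

```text
top blue [ -5.2 138.5] 0.012 [97. 46.] z 34.3 tilt [0.001 0.01 ]
top red [-7.3 45. ] 0.001 [103.  49.] z 34.1 tilt [-0.006 -0.012]
top yellow [ -5.  -44.2] 0.005 [100.  46.] z 34.0 tilt [ 0.001 -0.019]
top green [  -9.  -100.6] 0.17 [102.  46.] z 34.6 tilt [-0.004 -0.008]
scene blue [ -6.7 135.1] 0.023 [103.  49.] z 33.8 tilt [-0.027  0.064]
scene red [-6.4 44.1] 0.004 [104.  48.] z 33.7 tilt [-0.03   0.059]
scene yellow [ -7.1 -77.2] -1.561 [111. 106.] z 33.8 tilt [-0.029  0.018]
wrist blue [ -8.2 137.1] 0.0 [96. 48.] z 33.8 tilt [0.   0.03]
wrist red [-7.4 45.1] -0.004 [96. 47.] z 33.9 tilt [-0.001  0.008]
wrist yellow [ -9.9 -75.1] 1.568 [106. 102.] z 33.8 tilt [-0.    -0.001]
[ 0.39587378 -0.19859416] -1.2867027186938258 (178.92276000976562, 50.452545166015625) [-0.00444394  0.01284204  0.10696328] 0.10280186362960214
```

View pics/f.png

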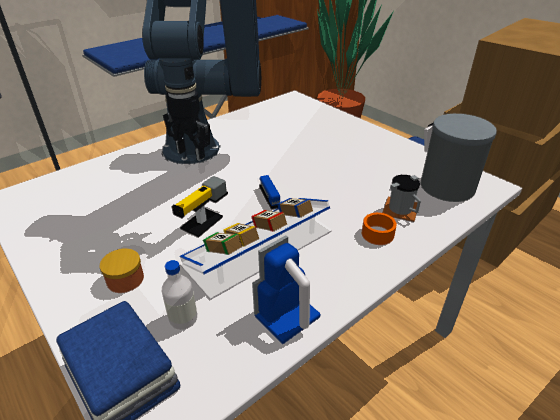

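The final view shows the scanner level on its rest at (200,200), all four parcels flat on the stand, and everything else undisturbed.

```bash
python3 -c "
from rig import arm
print(arm.close_job())"
```

```text
the job is handed in; nothing more can be done
None
```

I handed in the job at about 66 s: all four parcels lie flat, label up, on the stand, and I held the scanner on each label for over 2 s in the order red, yellow, green, blue. The green parcel was knocked about 4 cm sideways after its scan but stayed flat on the stand; the scanner is level on its rest and the bystander items looked undisturbed.

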